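# Pin the LNB feed arm to its test lug

## Task

Swing the wooden turntable round by its red knob until the aluminium fork on the LNB's feed arm straddles the steel lug, then take the yellow-headed pin from its stand and thread it down through the fork's upper ear, the slot in the lug and the lower ear until its flange sits fully home on the fork, and let go. The slot is not at the middle of the lug, so feel for it: rest the pin lightly on the lug and ease pin and turntable sideways together until it drops in, with a light hand all the way and no hard pressing or knocking. Leave the receiver chassis, the remote control and the two brass connectors where they are.

Things in the scene. Friction and masses are not known exactly. Their poses are not given: they have to be found in the camera images.
- jig: Fixed jig on the bench: plywood board 150 x 300 mm. Origin on the turntable axis at bench level, z up; a blue post stands 205 mm from the axis along its -y and carries the steel lug plate.
- lug_middle (a point): Point fixed to the jig: middle of the lug's range, at its top face, 63.5 mm above the bench, 130 mm along jig -y. The rigid lug plate is 120 mm wide (along x), 10 mm thick, and reaches back to 117 mm from the axis. Its slot, 14 mm wide along x and 23 mm long along y, is centred on the line through this point along x, anywhere up to 22 mm either side: not measured, new every time.
- turntable (a joint): Wooden turntable, 170 mm across, top 42 mm above the bench; angle in rad, positive anticlockwise from above, stops at -0.24 and 1.3; stays where left (friction 0.13 N m). It carries a grey LNB with white horn (top 110 mm above the bench), a red knob and an aluminium feed arm ending in a fork. At 0 the fork points along jig -y, over the lug's middle; 0.1 rad moves the fork 13 mm.
- fork_mouth (a point): Centre of the round hole in the fork's upper ear, at its top face, 78 mm above the bench, 130 mm from the turntable axis; moves with the turntable; -y points outward. The ears are 34 mm wide, 46 mm long, with 14 mm holes in line; upper ear 68 to 78 mm, lower ear 40 to 50 mm above the bench; the fork passes freely above and below the lug.
- knob_grip (a point): Red knob on the turntable, upright cylinder 18 mm across and 34 mm tall, 62 mm from the axis (along the turntable's -x); this point is 72 mm above the bench, on its axis, 16 mm below its top.
- pin_grip (a point): Gripping point on the axis of the pin's yellow head: upright cylinder 16 mm across, 38 mm tall; this point is 24 mm above the flange's top and 14 mm below the head's top. Below the head: a steel flange 24 mm across and 4 mm thick, then a steel shaft 12 mm across and 48 mm long. The pin weighs 50 to 100 g and starts upright in its stand, hanging by the flange.
- pin_nose (a point): Centre of the pin's lower end, 76 mm below pin_grip; the last 2.5 mm taper from 12 to 9.6 mm across.
- pin_flange (a point): Centre of the underside of the pin's flange, 48 mm above the nose; pin z points up to the head. Home when it rests on the fork's upper ear.
- stand: Fixed dark wooden block 60 x 60 x 64 mm with a 17 mm hole right through in which the pin hangs; origin at the centre of its underside.
- connector_a: Bystander: loose brass F-connector, 18 mm across, 22 mm tall, standing; origin under its centre.
- connector_b: Bystander: loose brass F-connector, 18 mm across, 22 mm tall, standing; origin under its centre.
- remote: Bystander: loose black remote control 160 x 48 x 20 mm, lying; origin under its centre.
- chassis: Bystander: loose aluminium receiver chassis 200 x 260 x 50 mm; origin under its centre.
Not all that is in view belongs to the job. Of the things like the part that bears pin_grip, leave any that is turquoise; of the rest the smaller one is meant.

How it is judged:
On the way, in this order (a step that is already met when the one before it is completed fails the run):
1. the turntable is swung so that the fork straddles the lug, the pin still out of the fork (value of joint turntable below 0.27 rad and (horizontal distance between pin_nose and fork_mouth above 0.02 m or z of pin_nose in the frame of fork_mouth above 0 m)), for 0.2 s.
2. the pin's nose is through the fork's upper ear (horizontal distance between pin_nose and fork_mouth below 0.006 m and z of pin_nose in the frame of fork_mouth below -0.009 m and value of joint turntable below 0.27 rad), for 0.05 s.
3. the pin's nose is through the lug (horizontal distance between pin_nose and fork_mouth below 0.006 m and z of pin_nose in the frame of fork_mouth below -0.025 m and value of joint turntable below 0.22 rad), for 0.05 s.
At the end, for the whole second after the job is handed in: The pin is through upper ear, lug slot and lower ear with its flange within 2.5 mm of the upper ear's top face and 4 mm of the hole's axis, upright within 0.06 rad, the turntable below 0.22 rad (fork over the lug), the pin released and at rest (z of pin_flange in the frame of fork_mouth below 0.0025 m and horizontal distance between pin_flange and fork_mouth below 0.004 m and angle between the z axis of pin_flange and the z axis of fork_mouth, either way round below 0.06 rad and value of joint turntable below 0.22 rad and linear speed of pin below 0.02 m/s); the robot touches nothing.
It fails at once if the pin is pressed on the jig, lug, fork or turntable with more than 40 N (contact force between pin and jig above 40 N).
It fails at once if a brass connector is moved more than 15 mm (distance of any of connector_a, connector_b from where it was at the start of the episode above 0.015 m).
It fails at once if the remote control or the chassis is moved more than 15 mm (distance of any of remote, chassis from where it was at the start of the episode above 0.015 m).
It also fails if it takes over 64 s, if anything falls off the work surface, if the arm or the gripper's body presses on something with over 40 N, if the wrist force passes 120 N, or if a joint passes its speed limit or range.

## Robot

A 6-joint arm with a two-finger parallel gripper is mounted at the origin on the work surface. World frame = base frame: x ahead of the robot, y to its left, z up, the work surface at z = 0. Lengths are in m, angles in rad, forces in N, time in s.
With the tool pointing down it reaches from about 0.35 to 0.85 m from the base axis. Payload 8.1 kg.
Tool frame: the origin (TCP) lies at the very end of the fingers, on their centre line; the grasp point (between the pads) lies 19 mm behind it (pinch_z is the distance from the TCP to the grasp point, in m); z points along the fingers, y is the direction in which the jaws open and shut (so a half turn about z gives the same grasp; the last joint's range is limited). The gripper opens to 93 mm and grips with 3 to 60 N. Pads are 15 mm wide; open, the fingers measure 128 mm over their backs; the gripper's body (75 mm by 188 mm) begins 65 mm behind the grasp point.
Start: joints at [-1.189, 0.13, 1.488, -0, 1.523, -0.085], TCP at [0.27, -0.536, 0.181] pointing down, gripper open.
Joint ranges: [-2.96, 2.96], [-0.89, 2.26], [0.02, 2.5], [-1.34, 4.48], [0, 2.73], [-2.66, 2.66]. Speed limits (rad/s): [2.39, 2.39, 2.79, 3.14, 3.14, 3.14].

## Interface

Orientations are given as a rotation vector (axis times angle).
In Python, from plant import * gives the robot as it stands.
- The arm moves only by the tool move_arm, never from a script. Its argument "series" is a list of rows, each a list of 7 numbers: the shift along the tool's x, y, z each as a share of 10 cm, from -1 to 1, then the turn, a rotation vector about the tool's x, y, z each as a share of 180 degrees, from -1 to 1, then the opening, from -1 (shut) to 1 (fully open). In form: [[dx, dy, dz, rx, ry, rz, jaw], ...]. A call has 1 to 8 rows; each row is the pose to reach, as a shift and turn from the pose commanded when the call began, along the tool's axes at that moment, turning the shorter way round; what a row does not reach only later rows make up. A row lasts 1/10 s, in which the tool goes at most 50 mm and 8.59 degrees, less where a joint would pass 70% of its speed; a pose out of reach is approached as far as the arm can. A call with a number of a shift or a turn outside -1 to 1 is refused whole. A call with a gripper value outside its range is refused whole. The fingers move at their own pace and stop on an object; "squeeze" is the grip in N (left out, the last holds). Time passes only in rows, so rows that repeat a pose let the fingers close. It gives the time, the measured TCP pose, the force and the opening at its end, in the units of the state.
- read_state(): the state, without advancing time (a new reading comes with each control period).
- read_camera(name): name is "scene" or "top" or "wrist"; returns a dict with "frame" (400x640x3 uint8, red, green, blue), "K" (3x3 intrinsics, pixels), "rvec" (rotation vector, rad) and "tvec" (3), from world to camera coordinates, as OpenCV has them. Camera axes: x right, y down, z forward; pixel columns grow to the right and rows downward; lengths in m; the calibration is good to about 2 mm. The wrist camera is an equidistant fisheye: a pixel r from the principal point sees the ray r / f radians off the axis. A picture is of the moment at which its call begins. There is no depth.
- close_job(): hands the job in, once; it reports no verdict.
The state is a dict: "t": time; "q": joint angles; "dq": joint speeds; "joint_torque": joint torques, N m; "tool_pos": TCP position; "orientation": TCP orientation; "force": force on the tool from outside, world axes, zero at the start; "wrist_torque": the same for the moment, N m; "opening": finger opening in m.
Only numpy, scipy, OpenCV 4.12 (cv2) and the standard library are available. Lean on these libraries where they do the work, as an engineer would, in place of code of your own. Each camera call takes 0.05 s, during which the arm holds its last target.

## Working session

There is one attempt and no reset: what is moved stays moved. The work goes in short steps, Python scripts to look and compute and a tool call to move; the robot and the scene stay as the last step left them, time stands still between calls to the robot, and variables do not carry over. Pictures are saved under pics/ and viewed, and the job is handed in when it is done.

Besides the shell and the picture viewer there is one more tool, called after "Emit:" by a JSON object that holds its "op" and its "data". move_arm: Moves the arm, as the interface text tells. Shift numbers are shares of 10 cm and turn numbers shares of 180 degrees, none past 1 either way. Its arguments: {"type":"object","properties":{"series":{"type":"array","items":{"type":"array","items":{"type":"number"}}},"squeeze":{"type":"number"}},"required":["series"]}

```bash
ls; mkdir -p pics
python3 - <<'E'
from plant import *
import cv2
print(read_state())
for n in ["scene","top","wrist"]:
    c=read_camera(n); cv2.imwrite(f"pics/{n}0.png",c["frame"][:,:,::-1]); print(n,c["K"].tolist(),c["rvec"],c["tvec"])
E
```

```text
pics
{'t': 0.0, 'q': array([-1.18936241e+00,  1.31170294e-01,  1.48928888e+00, -1.51041805e-05,
        1.52296933e+00, -8.54318897e-02]), 'dq': array([ 0.001633  ,  0.00025524,  0.00123967,  0.00157713, -0.00012423,
        0.00126562]), 'joint_torque': array([-8.90682531e-04, -5.59839535e+01, -4.91757452e+01,  7.70310801e-02,
        3.56910203e-02, -1.64455219e-04]), 'tool_pos': array([ 0.26981329, -0.53519852,  0.17957678]), 'orientation': array([-3.05462182e+00, -7.26290661e-01,  4.48420339e-04]), 'force': array([ 0.12975756, -0.71262396, -0.45345056]), 'wrist_torque': array([ 0.00291907, -0.05086904,  0.01198945]), 'opening': 0.09250772981058697}
scene [[365.0629167775241, 0.0, 317.7358711618342], [0.0, 365.0629167775241, 198.6115849218445], [0.0, 0.0, 1.0]] [ 2.19264233  0.54922049 -0.24576607] [-0.45198262 -0.10668864  1.33252273]
top [[447.98636009031395, 0.0, 321.45771127157735], [0.0, 447.98636009031395, 200.33273990564228], [0.0, 0.0, 1.0]] [ 2.20695162 -2.17527766  0.074513  ] [-0.05828505  0.52950419  1.3486504 ]
wrist [[309.70691628693146, 0.0, 316.9635652307243], [0.0, 309.70691628693146, 196.2774762251787], [0.0, 0.0, 1.0]] [-2.48986813  1.53413589  0.19425885] [-0.59981204 -0.02898446  0.39132371]
```

View pics/scene0.png

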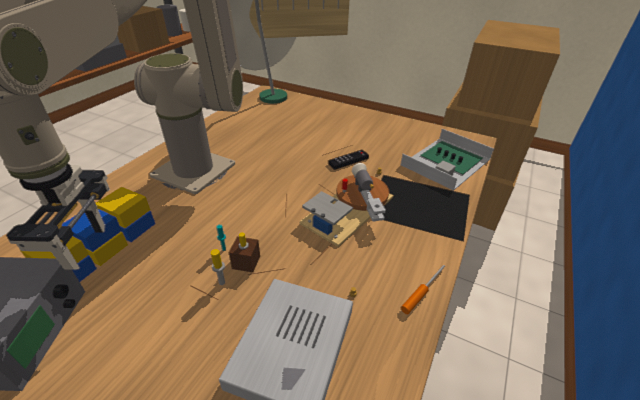

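View pics/top0.png

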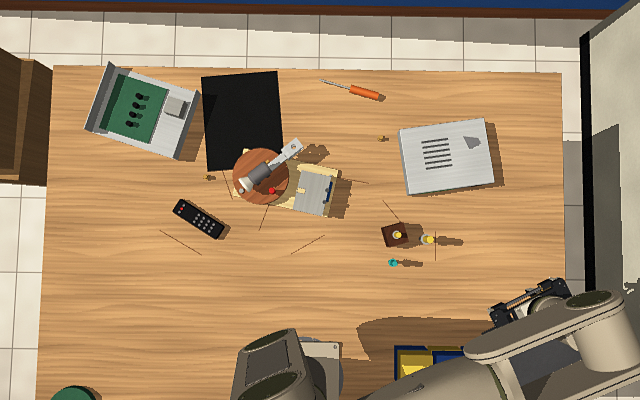

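View pics/wrist0.png

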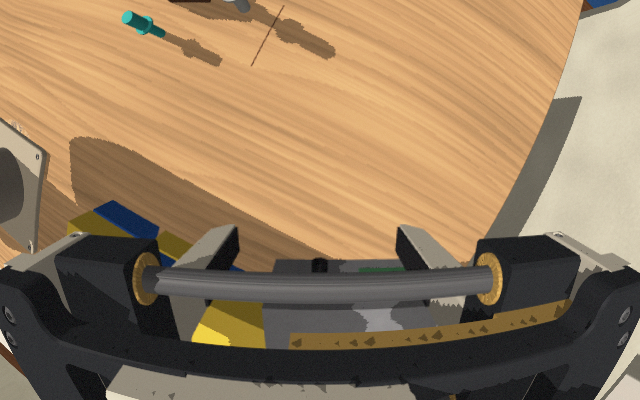

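```bash
cat > h.py <<'E'
from plant import *
import cv2, numpy as np
from scipy.spatial.transform import Rotation as R
def cam(n):
    c=read_camera(n); return c
def ray(c,u,v,fish=False):
    K=c["K"]; x=(u-K[0,2])/K[0,0]; y=(v-K[1,2])/K[1,1]
    if fish:
        r=np.hypot(x,y); s=np.sin(r)/r if r>1e-9 else 1; d=np.array([x*s,y*s,np.cos(r)])
    else: d=np.array([x,y,1.])
    Rm=R.from_rotvec(c["rvec"]).as_matrix()
    return -Rm.T@c["tvec"], Rm.T@(d/np.linalg.norm(d))
def atz(c,u,v,z,fish=False):
    o,d=ray(c,u,v,fish); return o+d*(z-o[2])/d[2]
def proj(c,P,fish=False):
    P=np.atleast_2d(P); Rm=R.from_rotvec(c["rvec"]).as_matrix(); p=P@Rm.T+c["tvec"]
    if fish:
        th=np.arctan2(np.hypot(p[:,0],p[:,1]),p[:,2]); ph=np.arctan2(p[:,1],p[:,0])
        x,y=th*np.cos(ph),th*np.sin(ph)
    else: x,y=p[:,0]/p[:,2],p[:,1]/p[:,2]
    return np.c_[x*c["K"][0,0]+c["K"][0,2],y*c["K"][1,1]+c["K"][1,2]]
def crop(c,x0,y0,w,h,s,name):
    cv2.imwrite("pics/"+name,cv2.resize(c["frame"][y0:y0+h,x0:x0+w,::-1],None,fx=s,fy=s,interpolation=cv2.INTER_CUBIC))
E
python3 - <<'E'
from h import *
import pickle
d={n:cam(n) for n in ["scene","top"]}
pickle.dump(d,open("d0.pkl","wb"))
crop(d["scene"],190,210,90,80,7,"s1.png")
crop(d["top"],370,215,90,60,8,"t1.png")
crop(d["top"],220,125,140,100,5.7,"t2.png")
crop(d["scene"],290,150,120,100,6,"s2.png")
E
```

```text
(no output)
```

View pics/s1.png

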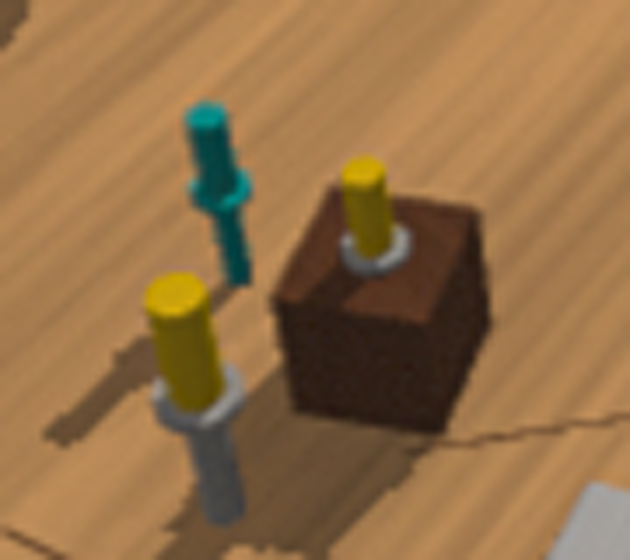

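View pics/t1.png

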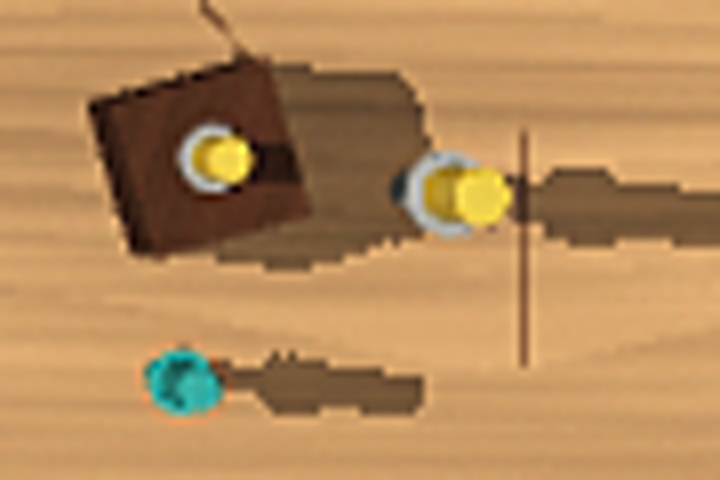

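View pics/t2.png

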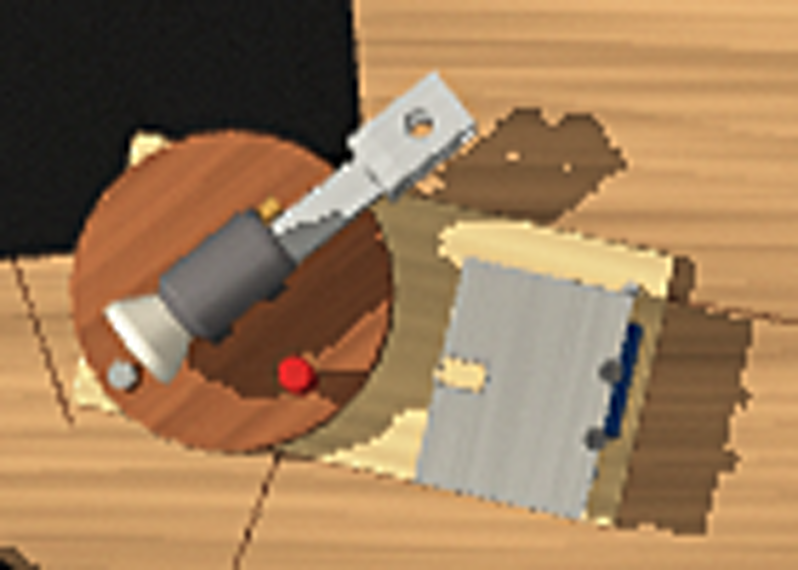

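View pics/s2.png

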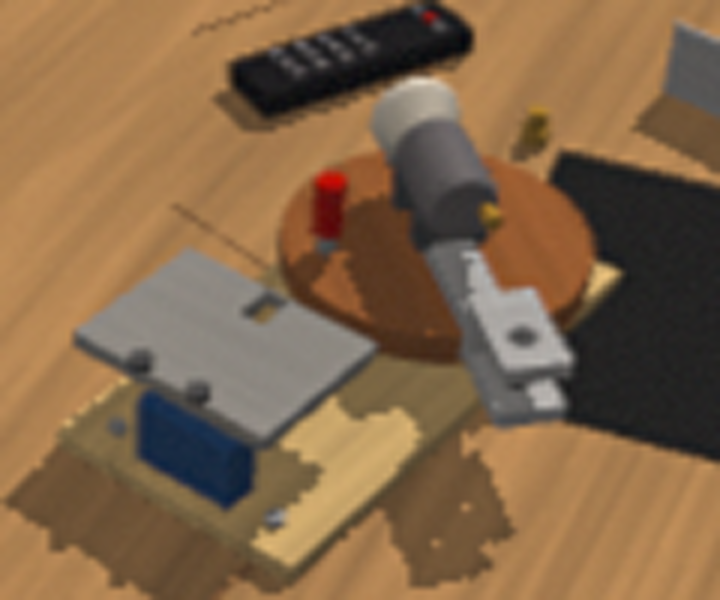

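```bash
cat > fit.py <<'E'
from h import *
import pickle
from scipy.optimize import least_squares
d=pickle.load(open("d0.pkl","rb"))
T=lambda U,V:((U+.5)/5.7-.5+220,(V+.5)/5.7-.5+125)
S=lambda U,V:((U+.5)/6-.5+290,(V+.5)/6-.5+150)
top,sc=d["top"],d["scene"]
for n,p,z in [("lugA",(465,262),.0635),("lugB",(418,480),.0635),("slot",(464,375),.0635),("hole",(421,124),.078),("knob",(297,374),.088),("disc",(232,291),.042)]:
    print("top",n,atz(top,*T(*p),z).round(4))
for n,p,z in [("lug1",(190,250),.0635),("lug2",(378,347),.0635),("slot",(265,307),.0635),("hole",(523,336),.078),("knob",(331,180),.088)]:
    print("sc",n,atz(sc,*S(*p),z).round(4))
T1=lambda U,V:((U+.5)/8-.5+370,(V+.5)/8-.5+215)
S1=lambda U,V:((U+.5)/7-.5+190,(V+.5)/7-.5+210)
print("pin top",atz(top,*T1(229,159),.064+.042),"flange",atz(top,*T1(212,158),.068))
print("sc pin top",atz(sc,*S1(364,170),.106),"flange",atz(sc,*S1(376,247),.068))
for p in [(93,102),(268,58),(310,212),(140,250)]: print("stand", atz(top,*T1(*p),.064).round(4))
E
python3 fit.py
```

```text
top lugA [0.6147 0.0108 0.0635]
top lugB [0.5012 0.0331 0.0635]
top slot [0.5558 0.0103 0.0635]
top hole [0.6839 0.034  0.078 ]
top knob [0.553 0.094 0.088]
top disc [0.6003 0.1341 0.042 ]
sc lug1 [0.5045 0.0339 0.0635]
sc lug2 [0.6215 0.009  0.0635]
sc slot [0.5591 0.0104 0.0635]
sc hole [0.686  0.0342 0.078 ]
sc knob [0.5558 0.0941 0.088 ]
pin top [ 0.43082681 -0.26939275  0.106     ] flange [ 0.43072724 -0.26986128  0.068     ]
sc pin top [ 0.43300048 -0.26930853  0.106     ] flange [ 0.43406257 -0.27078404  0.068     ]
stand [ 0.4505 -0.2268  0.064 ]
stand [ 0.4676 -0.291   0.064 ]
stand [ 0.4115 -0.3065  0.064 ]
stand [ 0.3968 -0.2443  0.064 ]
```

```bash
cat >> h.py <<'E'
def plan(Pw, yaw=None, jaw=0, st=None, Rt=None):
    """row from current measured pose to world pos Pw and tool yaw (angle of tool y axis in world, tool down)"""
    st=st or read_state(); R0=R.from_rotvec(st["orientation"]); p0=st["tool_pos"]
    sh=R0.inv().apply(np.array(Pw)-p0)/.1
    if yaw is None: rv=np.zeros(3)
    else:
        y=np.array([np.cos(yaw),np.sin(yaw),0]); z=np.array([0,0,-1.]); x=np.cross(y,z)
        rv=(R0.inv()*R.from_matrix(np.c_[x,y,z])).as_rotvec()/np.pi
    return np.r_[sh,rv,jaw].round(3)
def show():
    s=read_state(); m=R.from_rotvec(s["orientation"]).as_matrix()
    print("t",round(s["t"],2),"p",s["tool_pos"].round(4),"yaw_y",round(np.arctan2(m[1,1],m[0,1]),4),"z",m[:,2].round(4),"F",s["force"].round(2),"M",s["wrist_torque"].round(2),"op",round(s["opening"],4),"q",s["q"].round(3))
E
python3 - <<'E'
from h import *
show()
E
```

```text
t 0.25 p [ 0.2699 -0.5355  0.1801] yaw_y -1.104 z [-3.e-04  8.e-04 -1.e+00] F [-0.09 -0.15  0.12] M [-0.02  0.03 -0.01] op 0.0929 q [-1.189  0.131  1.489  0.     1.523 -0.085]
```

Run:
```python
from h import *
c=cam("wrist"); s=read_state()
R0=R.from_rotvec(s["orientation"]); Rm=R.from_rotvec(c["rvec"]).as_matrix()
print("cam in tool",R0.inv().apply(-Rm.T@c["tvec"]-s["tool_pos"]), "axis in tool",R0.inv().apply(Rm.T[:,2]),"xaxis",R0.inv().apply(Rm.T[:,0]))
print(plan([.45,-.2,.22],-.95),plan([.51,.0,.20],-.866))
```

```text
cam in tool [ 0.06782144  0.00079278 -0.2054031 ] axis in tool [-2.46281075e-01 -7.26559974e-04  9.69198176e-01] xaxis [-6.77430815e-04  9.99999604e-01  5.77509647e-04]
[ 3.118 -2.187 -0.396 -0.    -0.    -0.049  0.   ] [ 4.554 -3.703 -0.195 -0.    -0.    -0.076  0.   ]
```

Emit:
{"op": "move_arm", "data": {"series": [[1,-0.9,-0.3,0,0,0,0.2],[1,-0.9,-0.3,0,0,0,0.2],[1,-0.9,-0.3,0,0,0,0.2]], "squeeze": 6}}

```text
t: 0.6
tool_pos: [0.3194, -0.4085, 0.2109]
orientation: [-3.056, -0.726, -0.001]
force: [1.4, 0.7, 0.1]
opening: 0.0735
```

Emit:
{"op": "move_arm", "data": {"series": [[1,-0.9,0,0,0,0,0],[1,-0.9,0,0,0,0,0],[1,-0.9,0,0,0,0,0]]}}

```text
t: 0.9
tool_pos: [0.3684, -0.2825, 0.2109]
orientation: [3.056, 0.728, 0.001]
force: [-0.1, -0.0, 0.4]
opening: 0.05
```

Emit:
{"op": "move_arm", "data": {"series": [[1,-0.9,0,0,0,0,0],[1,-0.9,0,0,0,0,0],[1,-0.9,0,0,0,0,0]]}}

```text
t: 1.2
tool_pos: [0.417, -0.157, 0.2109]
orientation: [-3.056, -0.728, -0.001]
force: [1.4, -0.3, -0.1]
opening: 0.0468
```

Run:
```python
from h import *
show()
c=cam("wrist"); cv2.imwrite("pics/w1.png",c["frame"][:,:,::-1])
```

```text
t 1.2 p [ 0.417  -0.157   0.2109] yaw_y -1.1029 z [ 8.e-04  3.e-04 -1.e+00] F [ 1.4  -0.33 -0.14] M [-0.01  0.    0.02] op 0.0468 q [-4.760e-01 -3.100e-01  1.848e+00  1.000e-03  1.603e+00  6.270e-01]
```

View pics/w1.png

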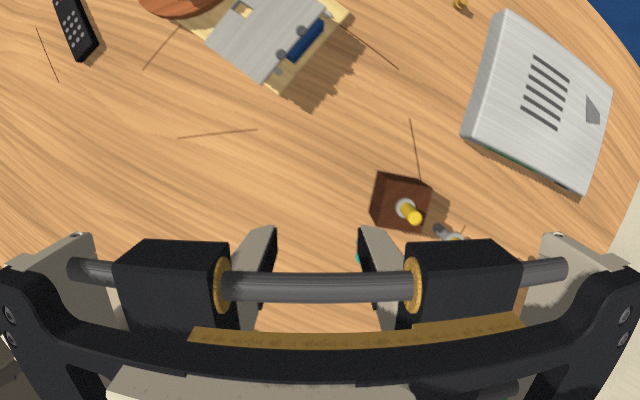

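Emit:
{"op": "move_arm", "data": {"series": [[0.7,-0.9,0,0,0,0,0],[0.7,-0.9,0,0,0,0,0],[0.7,-0.9,0,0,0,0,0],[0.7,-0.9,0,0,0,0,0]]}}

```text
t: 1.65
tool_pos: [0.4387, -0.046, 0.2107]
orientation: [-3.055, -0.732, -0.001]
force: [0.2, -0.7, -0.1]
opening: 0.0466
```

Run:
```python
from h import *
show()
c=cam("wrist"); cv2.imwrite("pics/w2.png",c["frame"][:,:,::-1])
import pickle; pickle.dump(c,open("w2.pkl","wb"))
```

```text
t 1.65 p [ 0.4387 -0.046   0.2107] yaw_y -1.1003 z [ 3.e-04  3.e-04 -1.e+00] F [ 0.21 -0.68 -0.15] M [0.03 0.05 0.05] op 0.0466 q [-0.221 -0.323  1.859  0.     1.606  0.879]
```

View pics/w2.png

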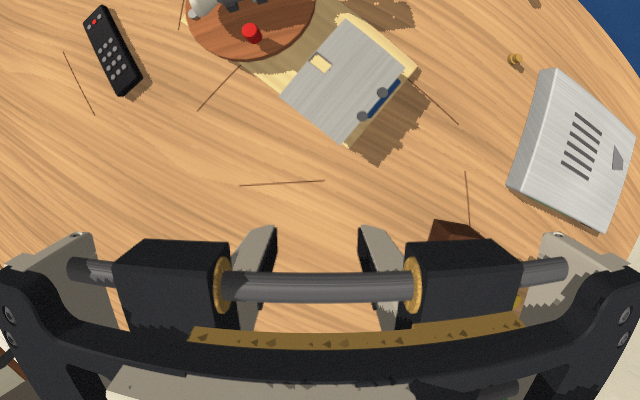

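Run:
```python
from h import *
import pickle
c=pickle.load(open("w2.pkl","rb")); crop(c,225,0,200,150,4,"w2c.png")
```

```text
(no output)
```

View pics/w2c.png

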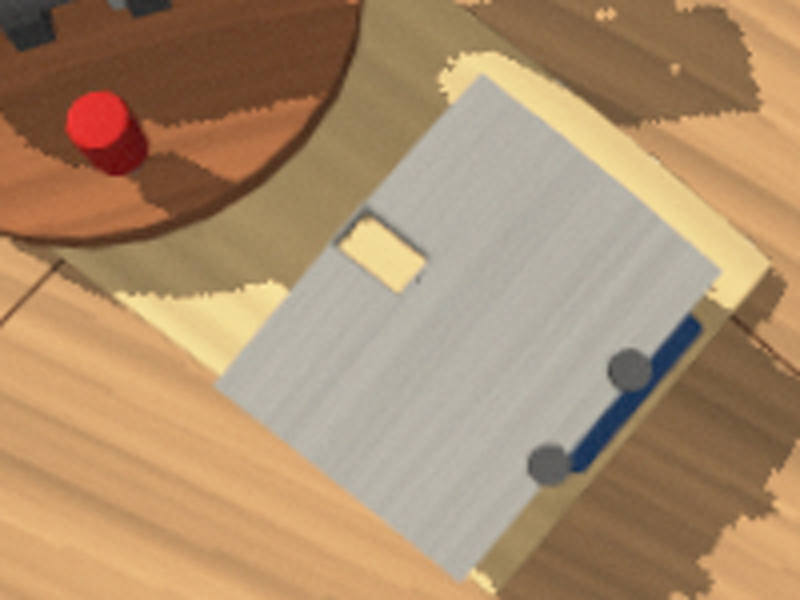

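Run:
```python
from h import *
import pickle
c=pickle.load(open("w2.pkl","rb"))
f=lambda U,V,z:atz(c,(U+.5)/4-.5+225,(V+.5)/4-.5,z,True)
L=[f(*p,.0635) for p in [(480,73),(217,384),(460,582),(722,270)]]
S=[f(*p,.0635) for p in [(370,205),(335,242),(402,294),(430,257)]]
print(np.round(L,4),np.round(S,4)); print("slot",np.mean(S,0))
n=np.linalg.norm
print([n(L[i]-L[(i+1)%4]) for i in range(4)],[n(S[i]-S[(i+1)%4]) for i in range(4)])
e=L[0]-L[1];print("yaw",np.arctan2(e[1],e[0]))
e=L[3]-L[2];print("yaw",np.arctan2(e[1],e[0]))
e=L[0]-L[3];print("yaw",np.arctan2(e[1],e[0])-np.pi/2)
e=L[1]-L[2];print("yaw",np.arctan2(e[1],e[0])-np.pi/2)
print("knob",f(101,120,.088))
```

```text
[[ 0.621   0.0105  0.0635]
 [ 0.5045  0.0349  0.0635]
 [ 0.4849 -0.0523  0.0635]
 [ 0.6025 -0.0775  0.0635]] [[ 5.701e-01  1.980e-02  6.350e-02]
 [ 5.559e-01  2.360e-02  6.350e-02]
 [ 5.508e-01 -1.000e-04  6.350e-02]
 [ 5.641e-01 -2.200e-03  6.350e-02]]
slot [0.56022764 0.01028596 0.0635    ]
[np.float64(0.11903016010079923), np.float64(0.08932591324580404), np.float64(0.12033055698366198), np.float64(0.08991625795451973)] [np.float64(0.014721453368642518), np.float64(0.024217162316205285), np.float64(0.013459460225225936), np.float64(0.022762452994861213)]
yaw -0.2066427212248395
yaw -0.21163475683496685
yaw -0.20733318992031213
yaw -0.22187944829320694
knob [0.55666908 0.09369399 0.088     ]
```

Run:
```python
from h import *
print(plan([.5567,.0937,.16],-.859))
```

```text
[ 1.692 -0.724  0.507  0.     0.    -0.077  0.   ]
```

Emit:
{"op": "move_arm", "data": {"series": [[0.85,-0.36,0.2,0,0,-0.077,-0.2],[0.85,-0.36,0.2,0,0,-0.077,-0.2],[0.85,-0.36,0.2,0,0,-0.077,-0.2]]}}

```text
t: 2.0
tool_pos: [0.4989, 0.0241, 0.1881]
orientation: [-2.942, -1.096, 0.004]
force: [-1.1, 0.1, -0.6]
opening: 0.0375
```

Run:
```python
from h import *
show();print(plan([.5567,.0937,.14],-.859))
```

```text
t 2.0 p [0.4989 0.0241 0.1881] yaw_y -0.8577 z [-0.0032  0.0011 -1.    ] F [-1.09  0.12 -0.61] M [-0.05  0.    0.03] op 0.0375 q [-5.500e-02 -1.440e-01  1.747e+00  1.000e-03  1.541e+00  8.020e-01]
[ 0.893 -0.147  0.48  -0.001  0.001  0.     0.   ]
```

Emit:
{"op": "move_arm", "data": {"series": [[0.89,-0.15,0.2,0,0,0,-0.2],[0.89,-0.15,0.4,0,0,0,-0.2],[0.89,-0.15,0.48,0,0,0,-0.2],[0.89,-0.15,0.48,0,0,0,-0.2]]}}

```text
t: 2.4
tool_pos: [0.5544, 0.0904, 0.1399]
orientation: [-2.946, -1.089, 0.008]
force: [-0.1, -0.5, 0.1]
opening: 0.0372
```

Run:
```python
from h import *
show();print(plan([.5567,.0937,.058],-.859))
c=cam("wrist"); cv2.imwrite("pics/w3.png",c["frame"][:,:,::-1])
print(proj(c,[[.5567,.0937,.088],[.5567,.0937,.058]],True))
```

```text
t 2.4 p [0.5544 0.0904 0.1399] yaw_y -0.8626 z [-0.0052 -0.0011 -1.    ] F [-0.12 -0.54  0.05] M [-0.06 -0.05  0.01] op 0.0372 q [ 7.100e-02  5.600e-02  1.642e+00 -1.000e-03  1.449e+00  9.340e-01]
[ 0.043 -0.008  0.819 -0.001  0.001 -0.001  0.   ]
[[315.18401488 194.08184079]
 [315.44248104 186.37975497]]
```

View pics/w3.png

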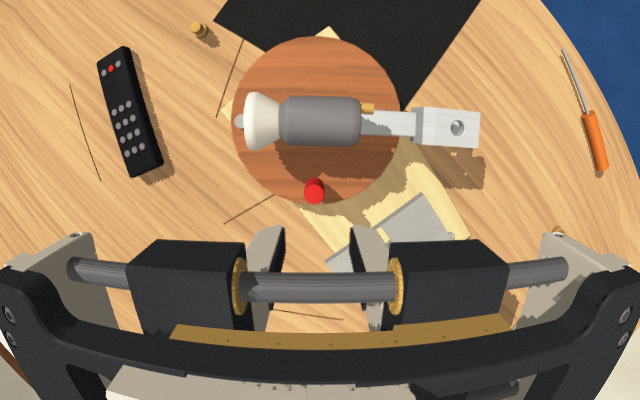

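Emit:
{"op": "move_arm", "data": {"series": [[0.05,-0.01,0.4,0,0,0,-0.2],[0.05,-0.01,0.8,0,0,0,-0.2],[0.05,-0.01,0.82,0,0,0,-0.2],[0.05,-0.01,0.82,0,0,0,-0.8],[0.05,-0.01,0.82,0,0,0,-0.8],[0.05,-0.01,0.82,0,0,0,-0.8]]}}

```text
t: 3.05
tool_pos: [0.5613, 0.0957, 0.0639]
orientation: [2.945, 1.089, 0.007]
force: [-0.5, 0.8, 0.4]
opening: 0.0179
```

Run:
```python
from h import *
show()
```

```text
t 3.05 p [0.5613 0.0957 0.0639] yaw_y -0.8626 z [ 4.8e-03  3.0e-04 -1.0e+00] F [-0.49  0.84  0.38] M [-0.   -0.    0.04] op 0.0179 q [ 0.079  0.128  1.708 -0.     1.3    0.941]
```

```bash
cat > arc.py <<'E'
from h import *
import sys
da=float(sys.argv[1]); n=int(sys.argv[2]); r=float(sys.argv[3])
ax=np.array([.603,.1337])
s=read_state(); R0=R.from_rotvec(s["orientation"]); m=R0.as_matrix(); p=s["tool_pos"]
d=ax-p[:2]; a0=np.arctan2(d[1],d[0]); r0=np.hypot(*d); print("a0",a0,"r0",r0,"z",p[2])
yaw0=np.arctan2(m[1,1],m[0,1])
for k in range(1,n+1):
    a=a0+da*k/n; rr=r0+(r-r0)*k/n
    P=np.r_[ax-rr*np.array([np.cos(a),np.sin(a)]),p[2]]
    print(plan(P,yaw0+da*k/n,-.8,s).round(2).tolist())
E
python3 arc.py -0.8 8 0.06
```

```text
a0 0.7390335653904129 r0 0.056466579844918 z 0.06393513558676273
[-0.0, -0.06, -0.0, 0.0, -0.0, 0.03, -0.8]
[-0.0, -0.11, -0.0, 0.0, -0.0, 0.06, -0.8]
[0.01, -0.17, -0.0, 0.0, -0.0, 0.1, -0.8]
[0.02, -0.23, -0.0, 0.0, -0.0, 0.13, -0.8]
[0.04, -0.28, -0.0, 0.0, -0.0, 0.16, -0.8]
[0.07, -0.34, -0.0, 0.0, -0.0, 0.19, -0.8]
[0.1, -0.39, -0.0, 0.0, -0.0, 0.22, -0.8]
[0.13, -0.44, -0.0, 0.0, -0.0, 0.26, -0.8]
```

Emit:
{"op": "move_arm", "data": {"series": [[0,-0.06,0,0,0,0.03,-0.8],[0,-0.11,0,0,0,0.06,-0.8],[0.01,-0.17,0,0,0,0.1,-0.8],[0.02,-0.23,0,0,0,0.13,-0.8],[0.04,-0.28,0,0,0,0.16,-0.8],[0.07,-0.34,0,0,0,0.19,-0.8],[0.1,-0.39,0,0,0,0.22,-0.8],[0.13,-0.44,0,0,0,0.26,-0.8]]}}

```text
t: 3.85
tool_pos: [0.5416, 0.1382, 0.0628]
orientation: [-3.136, 0.176, -0.005]
force: [-0.5, 1.1, 0.2]
opening: 0.0095
```

```bash
python3 - <<'E'
from h import *
show()
c=cam("wrist"); cv2.imwrite("pics/w4.png",c["frame"][:,:,::-1])
E
python3 arc.py -0.25 3 0.06
```

```text
t 3.85 p [0.5416 0.1382 0.0628] yaw_y -1.6828 z [ 3.e-03  4.e-04 -1.e+00] F [-0.46  1.15  0.25] M [0.01 0.03 0.03] op 0.0095 q [ 0.158  0.104  1.736 -0.     1.298  1.841]
a0 -0.0854410256779394 r0 0.061791562109764116 z 0.06272748099782575
[0.01, -0.05, 0.0, -0.0, -0.0, 0.03, -0.8]
[0.02, -0.1, 0.0, -0.0, -0.0, 0.05, -0.8]
[0.03, -0.15, 0.0, -0.0, -0.0, 0.08, -0.8]
```

View pics/w4.png

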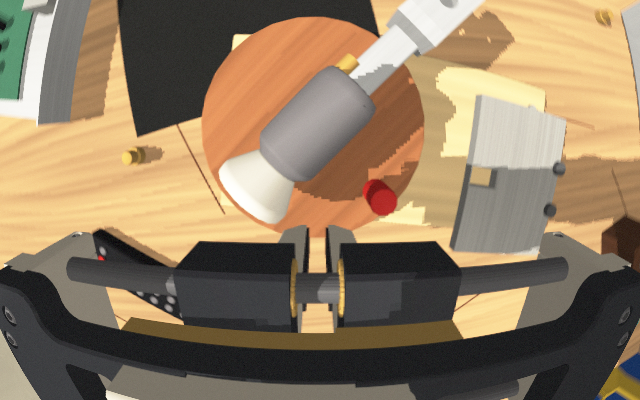

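Run:
```python
from h import *
c=cam("wrist"); crop(c,190,0,240,260,3,"w4c.png"[:])
s=read_state()
cv2.imwrite("pics/w4d.png",cv2.resize(c["frame"][150:310,240:440,::-1],None,fx=3.5,fy=3.5))
print(atz(c,381,187,.088,True)); p=s["tool_pos"]
print("tcp px",proj(c,[p,p+[0,0,.019],[.5567,.0937,.088],[.5567,.0937,.042]],True))
t=cam("top"); crop(t,220,110,140,100,5.7,"t4.png")
```

```text
[0.5646473  0.09636434 0.088     ]
tcp px [[316.61204047 218.33815916]
 [316.51985473 227.58548026]
 [386.12185524 199.10140828]
 [373.18392079 183.69944183]]
```

View pics/w4d.png

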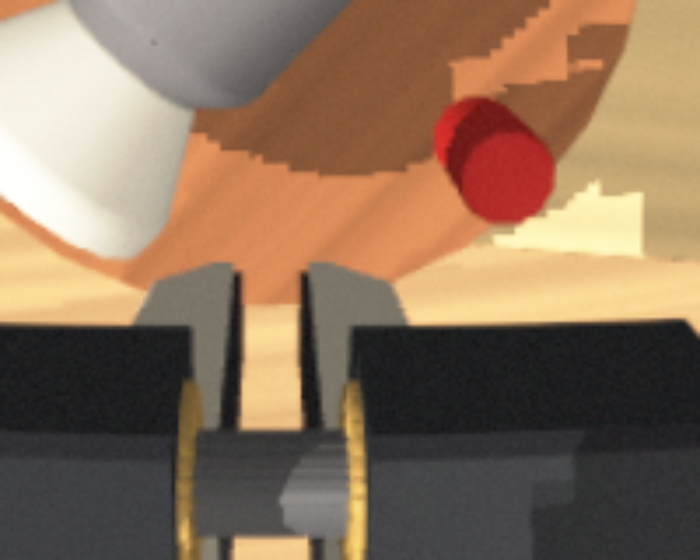

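View pics/t4.png

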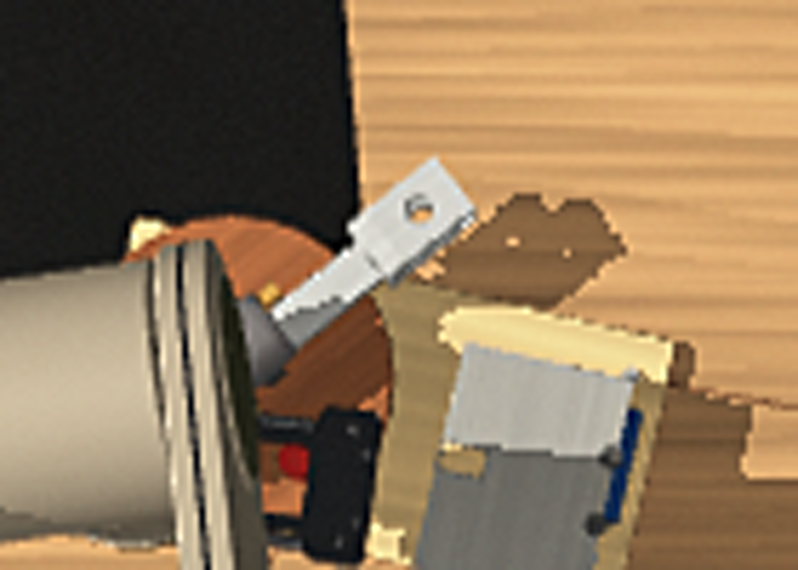

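Run:
```python
from h import *
c=cam("wrist"); s=read_state(); R0=R.from_rotvec(s["orientation"]); p=s["tool_pos"]
im=c["frame"][:,:,::-1].copy(); im=cv2.resize(im,None,fx=4,fy=4,interpolation=cv2.INTER_CUBIC)
for z,col in [(0,(0,0,255)),(-.019,(0,255,0)),(-.065,(255,0,0))]:
  for x in (-.0075,.0075):
    for y in (-.00475,.00475):
      q=proj(c,p+R0.apply([x,y,z]),True)[0]; print(x,y,z,q.round(1)); cv2.circle(im,tuple(int(v) for v in (q+.5)*4),4,col,-1)
cv2.imwrite("pics/w5.png",im[600:1150,900:1640])
```

```text
-0.0075 -0.00475 0 [309.6 228.6]
-0.0075 0.00475 0 [323.1 228.6]
0.0075 -0.00475 0 [309.4 208.3]
0.0075 0.00475 0 [323.2 208.2]
-0.0075 -0.00475 -0.019 [308.9 238.7]
-0.0075 0.00475 -0.019 [323.6 238.7]
0.0075 -0.00475 -0.019 [308.7 216.8]
0.0075 0.00475 -0.019 [323.7 216.7]
-0.0075 -0.00475 -0.065 [306.7 272.2]
-0.0075 0.00475 -0.065 [325.3 272.2]
0.0075 -0.00475 -0.065 [306.3 245.5]
0.0075 0.00475 -0.065 [325.5 245.5]
```

View pics/w5.png

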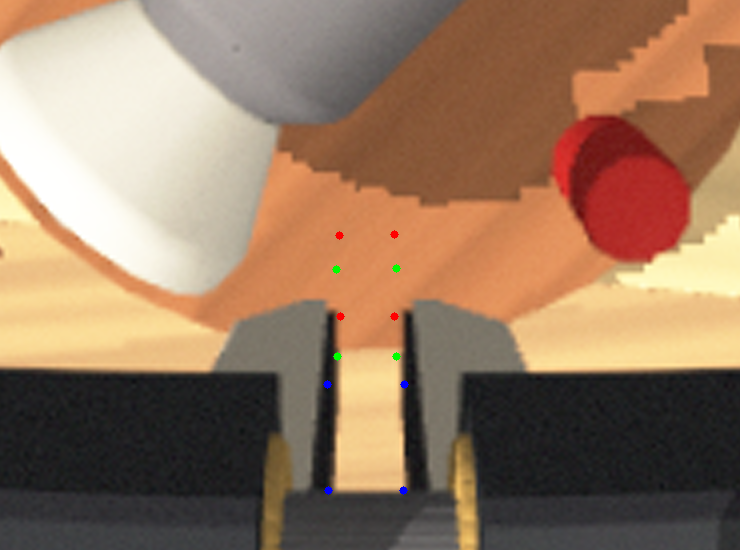

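Run:
```python
from h import *
c=cam("scene"); s=read_state(); R0=R.from_rotvec(s["orientation"]); p=s["tool_pos"]
im=c["frame"][:,:,::-1].copy(); im=cv2.resize(im,None,fx=5,fy=5,interpolation=cv2.INTER_CUBIC)
for z,col in [(0,(0,0,255)),(-.035,(0,255,0))]:
  for x in (-.0075,.0075):
    for y in (-.00475,.00475):
      q=proj(c,p+R0.apply([x,y,z]))[0]; print(q); cv2.circle(im,tuple(int(v) for v in (q+.5)*5),2,col,-1)
cv2.imwrite("pics/s5.png",im[600:1200,1400:2100])
```

```text
[344.45354379 176.53642178]
[342.98119967 177.91802144]
[348.4008383  178.04568382]
[346.94109687 179.44257123]
[345.07119303 167.69685727]
[343.57461391 169.0576712 ]
[349.09557009 169.18607537]
[347.61210574 170.56224385]
```

View pics/s5.png

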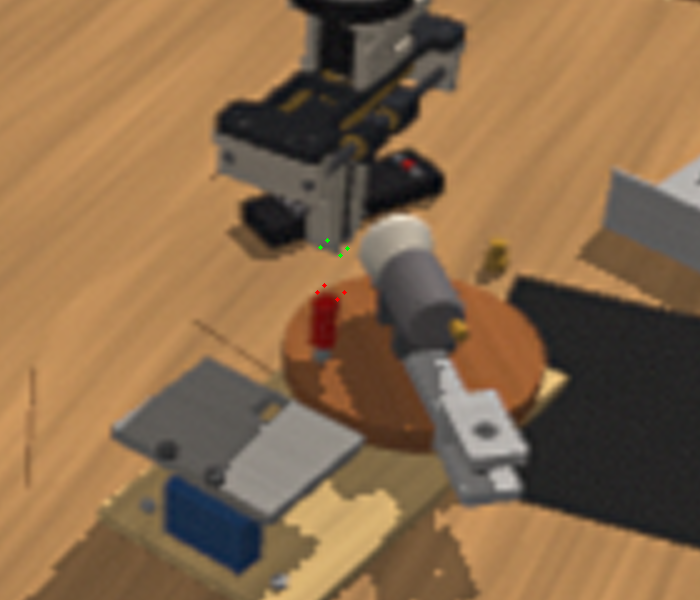

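Run:
```python
from h import *
c=cam("scene"); s=read_state(); R0=R.from_rotvec(s["orientation"]); p=s["tool_pos"]
im=c["frame"][:,:,::-1].copy(); im=cv2.resize(im,None,fx=6,fy=6,interpolation=cv2.INTER_CUBIC)
for z,col in [(-.084,(0,0,255)),(-.12,(0,255,0)),(-.036,(255,255,0))]:
  for x in (-.0375,.0375):
    for y in (-.094,.094):
      q=proj(c,p+R0.apply([x,y,z] if z!=-.036 else [x/5,y/4,z]))[0]; cv2.circle(im,tuple(int(v) for v in (q+.5)*6),3,col,-1)
cv2.imwrite("pics/s6.png",im[640:1140,1850:2400])
```

```text
(no output)
```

View pics/s6.png

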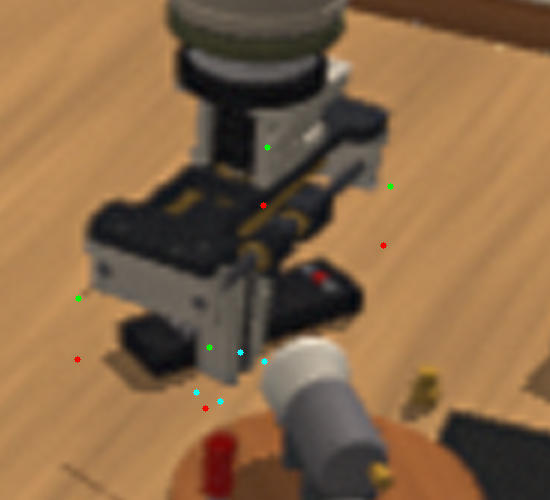

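Run:
```python
from h import *
show();print(plan([.5567,.0937,.10],-.859))
```

```text
t 4.15 p [0.5409 0.1376 0.0614] yaw_y -1.6762 z [ 1.1e-03  1.0e-04 -1.0e+00] F [ 0.47 -0.29  0.29] M [ 0.08  0.02 -0.04] op 0.0089 q [ 0.157  0.106  1.738 -0.     1.297  1.834]
[ 0.204  0.42  -0.386  0.    -0.    -0.26   0.   ]
```

Emit:
{"op": "move_arm", "data": {"series": [[0,0,-0.38,0,0,0,0],[0.1,0.2,-0.38,0,0,-0.05,0],[0.2,0.42,-0.38,0,0,-0.1,0],[0.2,0.42,-0.38,0,0,-0.15,0],[0.2,0.42,-0.38,0,0,-0.2,0],[0.2,0.42,-0.38,0,0,-0.26,0],[0.2,0.42,-0.38,0,0,-0.26,0],[0.2,0.42,-0.38,0,0,-0.26,0]]}}

```text
t: 4.95
tool_pos: [0.5558, 0.0935, 0.0988]
orientation: [2.945, 1.093, 0.0]
force: [-0.4, -0.5, -0.3]
opening: 0.0465
```

Run:
```python
from h import *
show();print(plan([.5567,.0937,.018],-.859))
c=cam("wrist"); s=read_state(); R0=R.from_rotvec(s["orientation"]); p=s["tool_pos"]
im=c["frame"][:,:,::-1].copy(); im=cv2.resize(im,None,fx=4,fy=4,interpolation=cv2.INTER_CUBIC)
for q in proj(c,[[.5567,.0937,.088],[.5567,.0937,.042]],True): cv2.circle(im,tuple(int(v) for v in (q+.5)*4),4,(255,0,0),-1)
cv2.imwrite("pics/w7.png",im[500:1050,900:1640])
```

```text
t 4.95 p [0.5558 0.0935 0.0988] yaw_y -0.8598 z [ 2.e-04  0.e+00 -1.e+00] F [-0.4  -0.47 -0.33] M [-0.   -0.03 -0.04] op 0.0465 q [ 0.076  0.085  1.688 -0.     1.368  0.936]
[ 0.008  0.004  0.808  0.    -0.    -0.     0.   ]
```

View pics/w7.png

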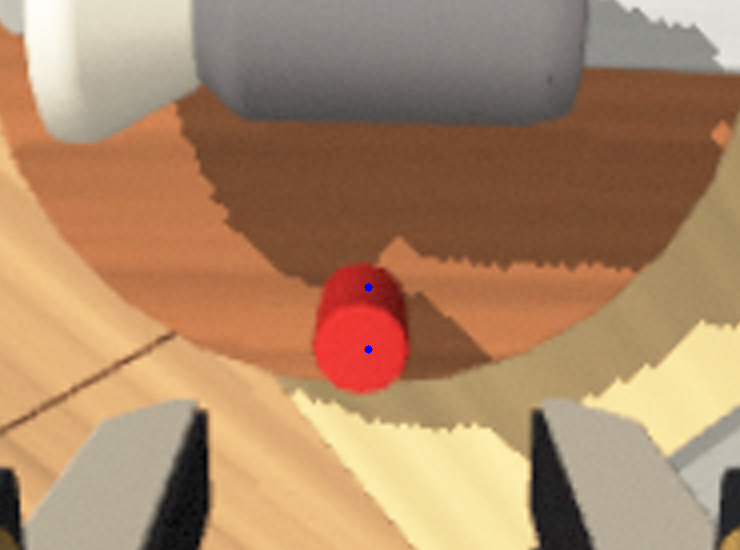

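Emit:
{"op": "move_arm", "data": {"series": [[0,0,0.4,0,0,0,0],[0,0,0.7,0,0,0,0],[0,0,0.8,0,0,0,0],[0,0,0.8,0,0,0,0]]}}

```text
t: 5.4
tool_pos: [0.554, 0.0936, 0.017]
orientation: [-2.946, -1.088, 0.006]
force: [-0.4, -1.1, 0.2]
opening: 0.0466
```

Run:
```python
from h import *
show()
c=cam("scene"); crop(c,290,110,120,110,5.5,"s8.png")
c=cam("wrist"); crop(c,220,100,200,150,4,"w8.png")
```

```text
t 5.4 p [0.554  0.0936 0.017 ] yaw_y -0.863 z [-3.7e-03 -3.0e-04 -1.0e+00] F [-0.37 -1.08  0.21] M [ 0.04 -0.03  0.01] op 0.0466 q [ 0.076  0.172  1.752 -0.     1.221  0.939]
```

View pics/s8.png

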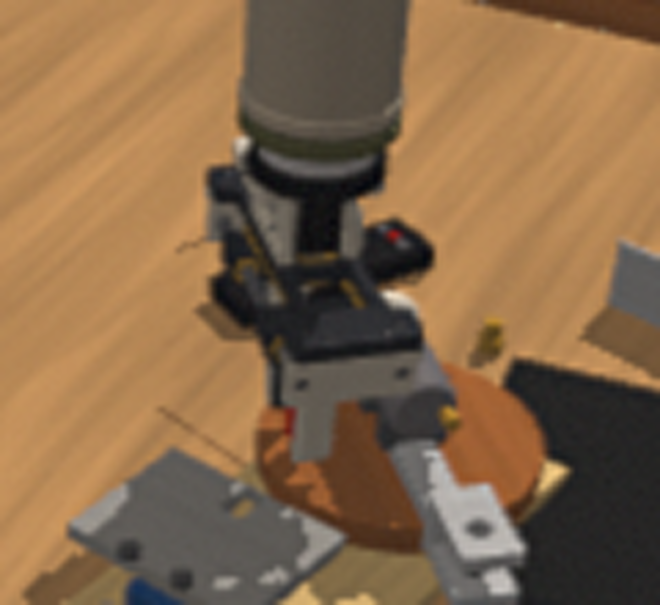

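View pics/w8.png

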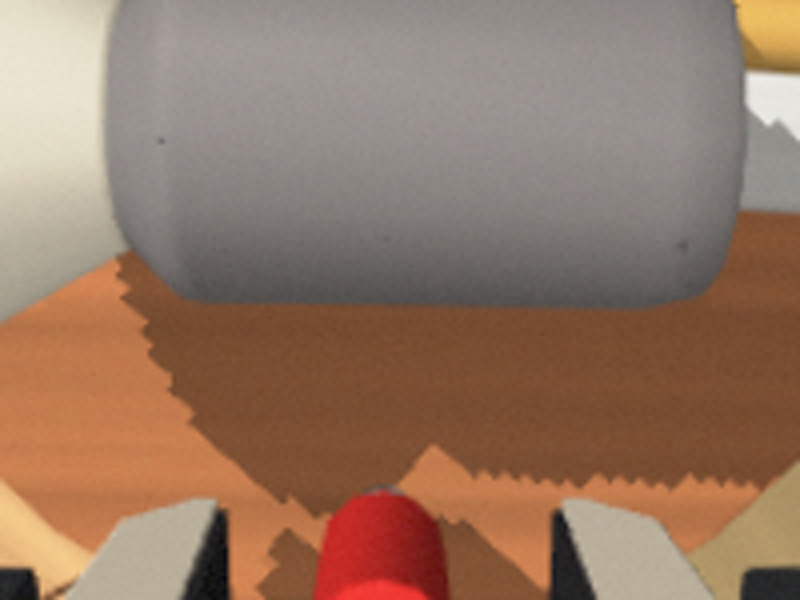

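Emit:
{"op": "move_arm", "data": {"series": [[0.02,0,0,0,0,0,-0.8],[0.02,0,0,0,0,0,-0.8],[0.02,0,0,0,0,0,-0.8],[0.02,0,0,0,0,0,-0.8],[0.02,0,0,0,0,0,-0.8]], "squeeze": 10}}

```text
t: 6.0
tool_pos: [0.5574, 0.0954, 0.0192]
orientation: [-2.946, -1.09, -0.001]
force: [-1.6, 2.1, 4.3]
opening: 0.018
```

```bash
python3 - <<'E'
from h import *
show()
E
python3 arc.py -0.8 8 0.061
```

```text
t 6.0 p [0.5574 0.0954 0.0192] yaw_y -0.862 z [ 5.e-04  3.e-04 -1.e+00] F [-1.62  2.08  4.3 ] M [0.12 0.24 0.01] op 0.018 q [0.079 0.174 1.745 0.    1.222 0.941]
a0 0.6987212570130764 r0 0.059549920877592276 z 0.019159615083216543
[0.0, -0.06, -0.0, 0.0, -0.0, 0.03, -0.8]
[0.01, -0.12, -0.0, 0.0, -0.0, 0.06, -0.8]
[0.02, -0.18, -0.0, -0.0, -0.0, 0.1, -0.8]
[0.04, -0.23, 0.0, -0.0, -0.0, 0.13, -0.8]
[0.07, -0.29, 0.0, -0.0, -0.0, 0.16, -0.8]
[0.1, -0.34, 0.0, -0.0, -0.0, 0.19, -0.8]
[0.13, -0.39, 0.0, -0.0, -0.0, 0.22, -0.8]
[0.18, -0.44, 0.0, -0.0, -0.0, 0.26, -0.8]
```

Emit:
{"op": "move_arm", "data": {"series": [[0,-0.06,0,0,0,0.03,-0.8],[0.01,-0.12,0,0,0,0.06,-0.8],[0.02,-0.18,0,0,0,0.1,-0.8],[0.04,-0.23,0,0,0,0.13,-0.8],[0.07,-0.29,0,0,0,0.16,-0.8],[0.1,-0.34,0,0,0,0.19,-0.8],[0.13,-0.39,0,0,0,0.22,-0.8],[0.18,-0.44,0,0,0,0.26,-0.8]]}}

```text
t: 6.8
tool_pos: [0.5427, 0.14, 0.0192]
orientation: [3.136, -0.176, 0.001]
force: [0.1, -0.5, 3.0]
opening: 0.0174
```

```bash
python3 - <<'E'
from h import *
show()
c=cam("wrist"); cv2.imwrite("pics/w9.png",c["frame"][:,:,::-1])
c=cam("top"); crop(c,220,110,140,100,5.7,"t9.png")
E
python3 arc.py -0.25 3 0.061
```

```text
t 6.8 p [0.5427 0.14   0.0192] yaw_y -1.6831 z [ 9.e-04 -7.e-04 -1.e+00] F [ 0.11 -0.48  3.02] M [-0.17  0.02  0.14] op 0.0174 q [ 1.620e-01  1.610e-01  1.760e+00 -1.000e-03  1.220e+00  1.845e+00]
a0 -0.12068339560904705 r0 0.060688652468075935 z 0.01917027333107442
[0.0, -0.05, 0.0, -0.0, -0.0, 0.03, -0.8]
[0.01, -0.1, 0.0, -0.0, -0.0, 0.05, -0.8]
[0.02, -0.15, 0.0, -0.0, -0.0, 0.08, -0.8]
```

View pics/w9.png

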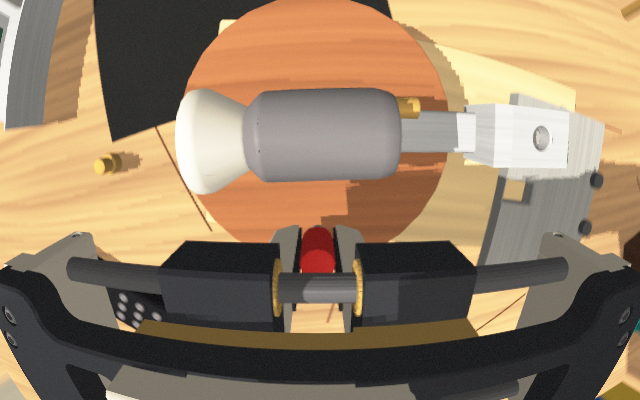

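View pics/t9.png

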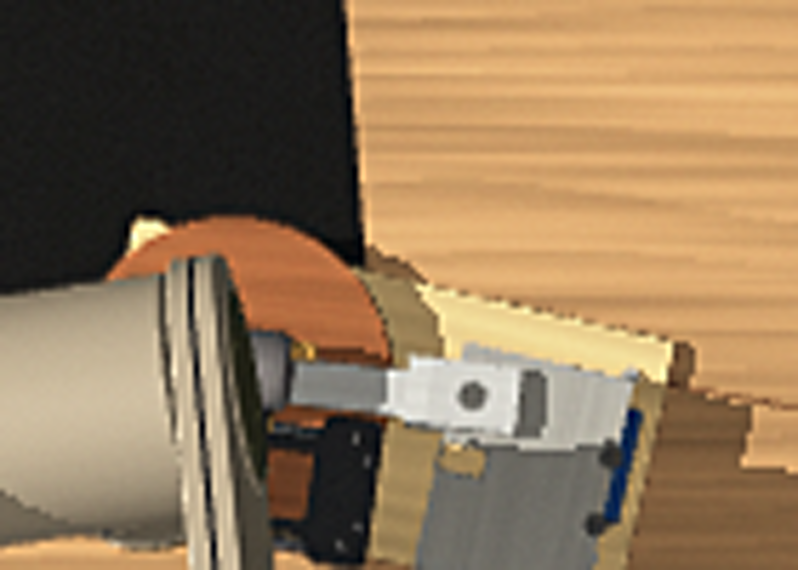

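Run:
```python
from h import *
c=cam("wrist"); crop(c,440,80,180,140,4.4,"w9c.png")
P=atz(c,541,138,.078,True); print(P)
d=P[:2]-[.603,.1337]; print("a hole",np.arctan2(d[0],-d[1]),np.hypot(*d))
print("slot",atz(c,516,188,.0635,True))
```

```text
[0.59350749 0.00567602 0.078     ]
a hole -0.07401089811852289 0.12837541730341864
slot [0.56146413 0.01387188 0.0635    ]
```

View pics/w9c.png

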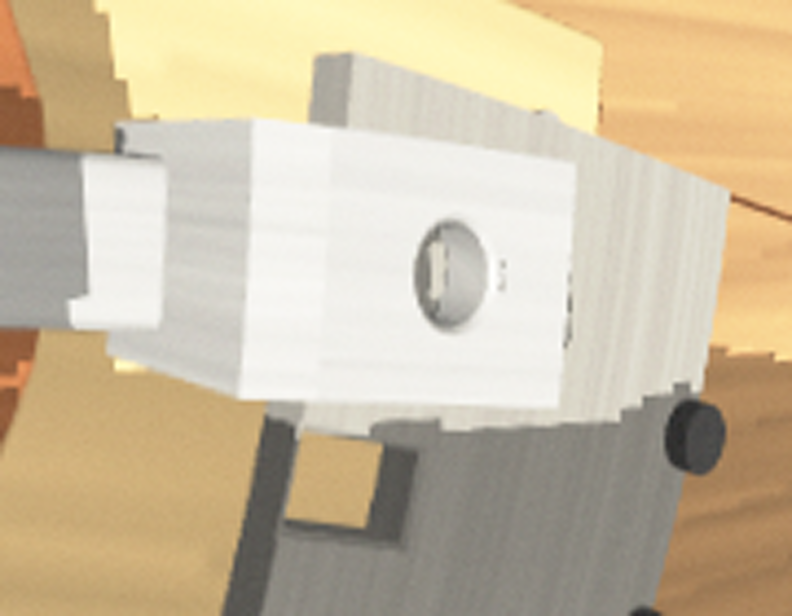

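Emit:
{"op": "move_arm", "data": {"series": [[0,-0.05,0,0,0,0.03,-0.8],[0.01,-0.1,0,0,0,0.05,-0.8],[0.02,-0.15,0,0,0,0.08,-0.8],[0.02,-0.15,0,0,0,0.08,-0.8],[0.02,-0.15,0,0,0,0.08,-0.8]]}}

```text
t: 7.45
tool_pos: [0.5458, 0.1552, 0.0192]
orientation: [-3.092, 0.555, 0.0]
force: [-3.1, 2.3, 6.0]
opening: 0.0176
```

Run:
```python
from h import *
show()
c=cam("wrist"); crop(c,420,60,180,140,4.4,"w10c.png"); import pickle; pickle.dump(c,open("w10.pkl","wb"))
print(atz(c,(451+.5)/4.4-.5+440,(275+.5)/4.4-.5+80,.078,True))
print(proj(c,[[.5602,.0103,.078]],True),proj(c,[[.5602,.0103,.0635]],True))
```

```text
t 7.45 p [0.5458 0.1552 0.0192] yaw_y -1.9262 z [-1.e-04  6.e-04 -1.e+00] F [-3.08  2.31  6.  ] M [ 0.3   0.52 -0.11] op 0.0176 q [1.860e-01 1.800e-01 1.739e+00 1.000e-03 1.223e+00 2.112e+00]
[0.55990864 0.01142274 0.078     ]
[[543.33300352 141.09877777]] [[528.93619382 138.78106708]]
```

View pics/w10c.png

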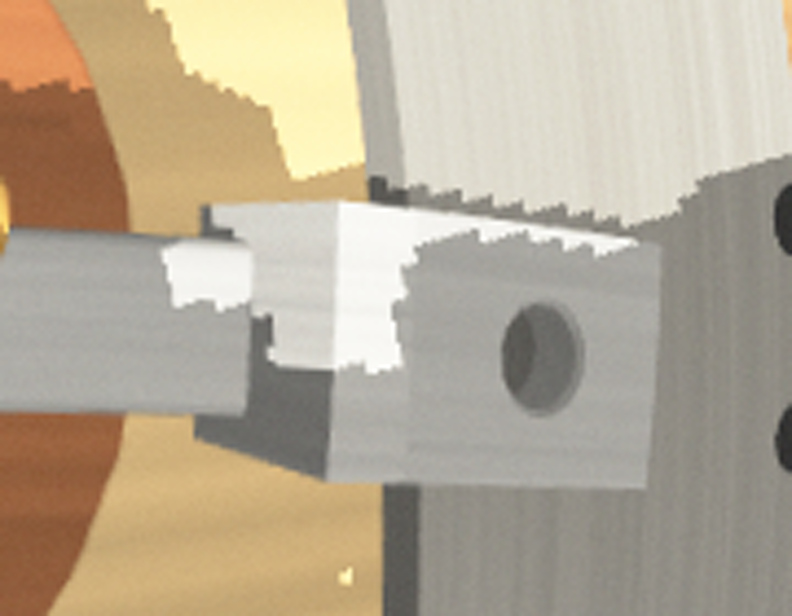

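Emit:
{"op": "move_arm", "data": {"series": [[0,0,0,0,0,0,-0.2],[0,0,0,0,0,0,-0.2],[0,0,0,0,0,0,-0.2],[0,0,-0.4,0,0,0,-0.2],[0,0,-0.8,0,0,0,-0.2],[0,0,-1,0,0,0,-0.2],[0,0,-1,0,0,0,-0.2]]}}

```text
t: 8.2
tool_pos: [0.5486, 0.1554, 0.1229]
orientation: [-3.089, 0.56, -0.01]
force: [0.5, -0.3, -0.2]
opening: 0.0374
```

Run:
```python
from h import *
show()
import pickle
d=pickle.load(open("d0.pkl","rb"))
print(atz(d["top"],423,239,.0,),plan([.4315,-.2695,.17],-.21))
c=cam("top"); crop(c,220,110,140,100,5.7,"t11.png")
print(proj(c,[[.5602-.002,.0103,.078]]))
```

```text
t 8.2 p [0.5486 0.1554 0.1229] yaw_y -1.9295 z [ 0.0069  0.0012 -1.    ] F [ 0.45 -0.35 -0.17] M [0.08 0.01 0.03] op 0.0374 q [ 0.186  0.076  1.652 -0.     1.406  2.116]
[ 4.16885380e-01 -3.64387776e-01  2.22044605e-16] [ 3.980e-01  4.388e+00 -4.840e-01  1.000e-03 -2.000e-03 -5.470e-01
  0.000e+00]
[[300.8035584  189.14735456]]
```

View pics/t11.png

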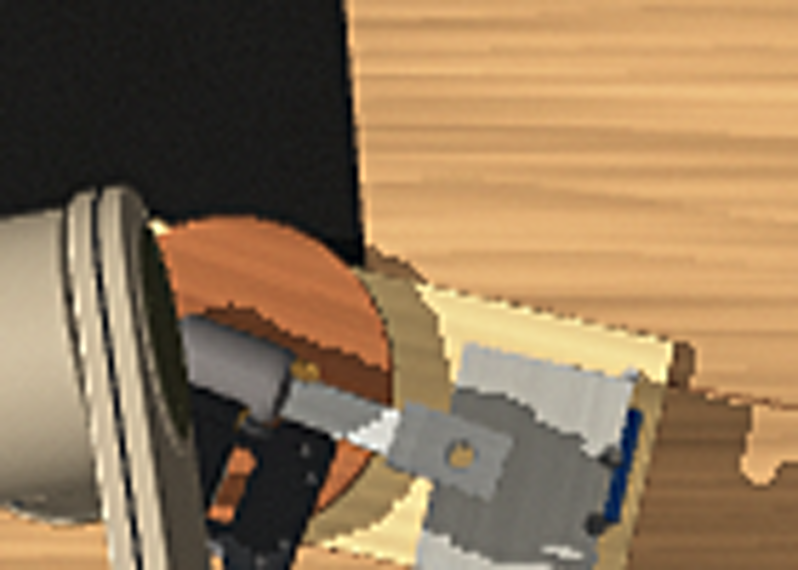

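Run:
```python
from h import *
s=read_state()
print(plan([.52,.065,.185],-1.93+.44,st=s))
```

```text
[ 0.064  0.938 -0.649 -0.    -0.001 -0.14   0.   ]
```

Emit:
{"op": "move_arm", "data": {"series": [[0.02,0.3,-0.64,0,0,-0.047,-0.2],[0.06,0.6,-0.64,0,0,-0.094,-0.2],[0.06,0.94,-0.64,0,0,-0.14,-0.2]]}}

```text
t: 8.55
tool_pos: [0.5193, 0.0638, 0.1842]
orientation: [3.138, 0.138, 0.005]
force: [0.6, 0.9, 0.5]
opening: 0.0371
```

Run:
```python
from h import *
show()
s=read_state()
print(plan([.495,-.02,.185],-1.48+.44,st=s))
```

```text
t 8.55 p [0.5193 0.0638 0.1842] yaw_y -1.4829 z [ 2.9e-03 -3.0e-04 -1.0e+00] F [0.6  0.91 0.54] M [ 0.04 -0.03 -0.03] op 0.0371 q [ 0.025 -0.083  1.698 -0.     1.523  1.508]
[-0.316  0.814 -0.008  0.    -0.001 -0.141  0.   ]
```

Emit:
{"op": "move_arm", "data": {"series": [[-0.1,0.27,0,0,0,-0.047,-0.2],[-0.2,0.55,0,0,0,-0.094,-0.2],[-0.31,0.82,0,0,0,-0.14,-0.2]]}}

```text
t: 8.85
tool_pos: [0.4924, -0.0204, 0.1801]
orientation: [-3.032, -0.817, 0.005]
force: [-0.5, -0.3, 0.1]
opening: 0.0369
```

Run:
```python
from h import *
show()
s=read_state()
print(plan([.465,-.10,.185],-1.04+.44,st=s))
```

```text
t 8.85 p [ 0.4924 -0.0204  0.1801] yaw_y -1.0442 z [-3.4e-03  5.0e-04 -1.0e+00] F [-0.47 -0.34  0.06] M [-0.03 -0.02  0.  ] op 0.0369 q [-0.145 -0.159  1.776 -0.     1.528  0.899]
[-0.638  0.55  -0.048 -0.001  0.001 -0.141  0.   ]
```

Emit:
{"op": "move_arm", "data": {"series": [[-0.2,0.18,0,0,0,-0.047,-0.2],[-0.42,0.36,0,0,0,-0.094,-0.2],[-0.64,0.55,-0.05,0,0,-0.14,-0.2]]}}

```text
t: 9.15
tool_pos: [0.4637, -0.0994, 0.1844]
orientation: [-2.779, -1.458, 0.006]
force: [-0.3, -0.0, 0.1]
opening: 0.0372
```

Run:
```python
from h import *
show()
s=read_state()
print(plan([.45,-.18,.185],-.21,st=s))
```

```text
t 9.15 p [ 0.4637 -0.0994  0.1844] yaw_y -0.6041 z [-0.0048  0.0015 -1.    ] F [-0.32 -0.01  0.09] M [-0.02 -0.06 -0.  ] op 0.0372 q [-0.319 -0.212  1.814 -0.     1.544  0.285]
[-0.741  0.345 -0.006 -0.002  0.    -0.125  0.   ]
```

Emit:
{"op": "move_arm", "data": {"series": [[-0.25,0.12,0,0,0,-0.045,-0.2],[-0.5,0.24,0,0,0,-0.09,-0.2],[-0.74,0.35,0,0,0,-0.125,-0.2],[-0.74,0.35,0,0,0,-0.125,-0.2]]}}

```text
t: 9.55
tool_pos: [0.4503, -0.1816, 0.1851]
orientation: [-2.447, -1.966, 0.004]
force: [-0.9, 0.9, -0.7]
opening: 0.0372
```

Run:
```python
from h import *
show()
s=read_state()
print(plan([.4315,-.2695,.15],-.21,st=s))
c=cam("wrist"); cv2.imwrite("pics/w12.png",c["frame"][:,:,::-1])
print(proj(c,[[.4315,-.2695,.106],[.4315,-.2695,.068]],True))
```

```text
t 9.55 p [ 0.4503 -0.1816  0.1851] yaw_y -0.2172 z [-3.6e-03  8.0e-04 -1.0e+00] F [-0.9   0.9  -0.74] M [-0.01 -0.04  0.02] op 0.0372 q [-4.880e-01 -1.810e-01  1.786e+00 -1.000e-03  1.540e+00 -2.710e-01]
[-0.899  0.007  0.351 -0.001  0.    -0.002  0.   ]
[[317.4910052  275.37369354]
 [317.54059646 259.51908649]]
```

View pics/w12.png

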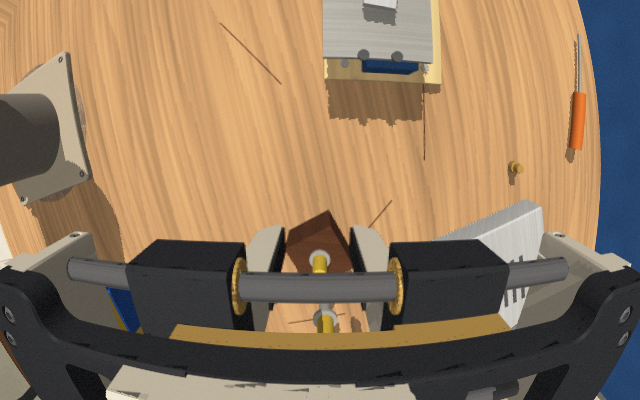

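Emit:
{"op": "move_arm", "data": {"series": [[-0.4,0,0.1,0,0,0,-0.2],[-0.8,0,0.2,0,0,0,-0.2],[-0.9,0.01,0.35,0,0,0,-0.2],[-0.9,0.01,0.35,0,0,0,-0.2]]}}

```text
t: 10.0
tool_pos: [0.4318, -0.2666, 0.1489]
orientation: [-2.449, -1.959, 0.002]
force: [-0.8, 0.8, 0.5]
opening: 0.0372
```

Run:
```python
from h import *
show()
s=read_state()
c=cam("wrist"); im=cv2.resize(c["frame"][:,:,::-1],None,fx=4,fy=4,interpolation=cv2.INTER_CUBIC)
for q in proj(c,[[.4315,-.2695,.106],[.4315,-.2695,.068]],True): print(q);cv2.circle(im,tuple(int(v) for v in (q+.5)*4),4,(255,0,0),-1)
cv2.imwrite("pics/w13.png",im[600:1180,900:1640])
```

```text
t 10.0 p [ 0.4318 -0.2666  0.1489] yaw_y -0.2213 z [-0.0045  0.0039 -1.    ] F [-0.76  0.84  0.51] M [-0.01 -0.05 -0.04] op 0.0372 q [-0.654 -0.098  1.777  0.     1.468 -0.433]
[317.20844571 204.61346036]
[317.36221978 193.84975261]
```

View pics/w13.png

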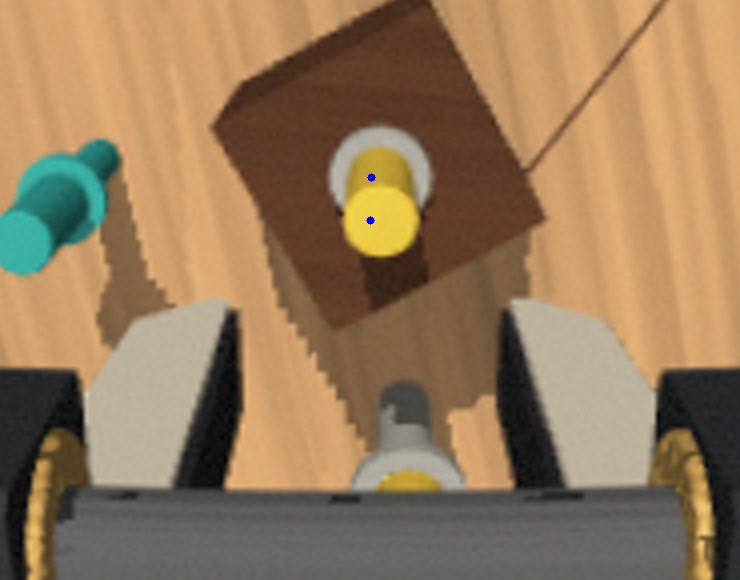

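Run:
```python
from h import *
c=cam("wrist"); s=read_state()
P=atz(c,225+381.5/4-.5,150+220.5/4-.5,.106,True);print(P,atz(c,225+380.5/4-.5,150+177/4-.5,.068,True))
print(plan([P[0],P[1],.092+.002-.019-.040],-.21,st=s))
```

```text
[ 0.43441715 -0.26979462  0.106     ] [ 0.43443323 -0.26964248  0.068     ]
[-3.800e-02  2.100e-02  1.165e+00 -1.000e-03 -1.000e-03 -3.000e-03
  0.000e+00]
```

Emit:
{"op": "move_arm", "data": {"series": [[-0.04,0.02,0.4,0,0,0,-0.2],[-0.04,0.02,0.8,0,0,0,-0.2],[-0.04,0.02,0.95,0,0,0,-0.2],[-0.04,0.02,0.95,0,0,0,-0.2]]}}

```text
t: 10.5
tool_pos: [0.4335, -0.2695, 0.0556]
orientation: [-2.445, -1.965, 0.001]
force: [-0.2, -0.5, 0.4]
opening: 0.0373
```

Run:
```python
from h import *
show()
s=read_state()
print(plan([.4344,-.2697,.036],-.21,st=s))
c=cam("wrist"); im=cv2.resize(c["frame"][:,:,::-1],None,fx=4,fy=4,interpolation=cv2.INTER_CUBIC)
cv2.imwrite("pics/w14.png",im[600:1180,900:1640])
c=cam("scene"); crop(c,180,170,110,110,5.5,"s14.png")
```

```text
t 10.5 p [ 0.4335 -0.2695  0.0556] yaw_y -0.2169 z [-0.0037  0.0032 -1.    ] F [-0.23 -0.5   0.44] M [ 0.   -0.04 -0.01] op 0.0373 q [-0.657 -0.009  1.867  0.     1.288 -0.44 ]
[-0.     0.01   0.196 -0.001 -0.001 -0.002  0.   ]
```

View pics/w14.png

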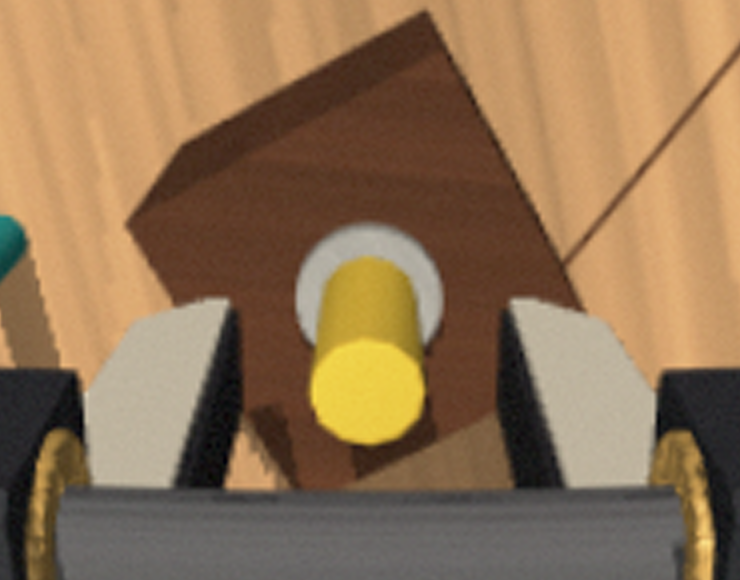

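View pics/s14.png

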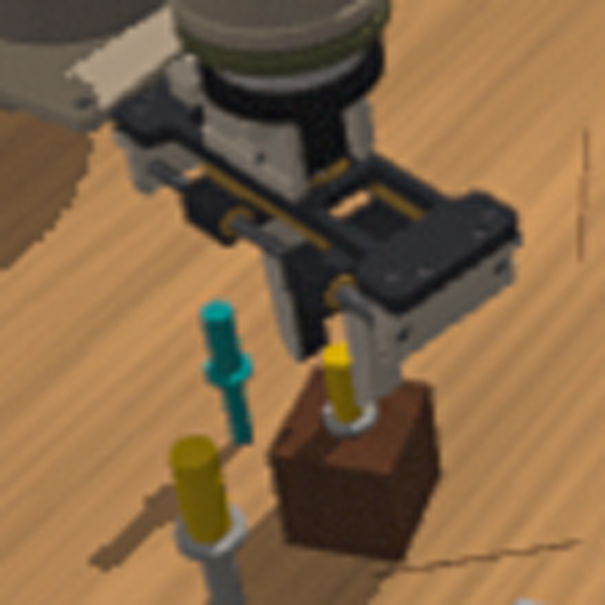

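Emit:
{"op": "move_arm", "data": {"series": [[0,0.01,0.1,0,0,0,-0.2],[0,0.01,0.19,0,0,0,-0.2],[0,0.01,0.19,0,0,0,-0.2],[0,0.01,0.19,0,0,0,-0.9],[0,0.01,0.19,0,0,0,-0.9],[0,0.01,0.19,0,0,0,-0.9],[0,0.01,0.19,0,0,0,-0.9],[0,0.01,0.19,0,0,0,-0.9]], "squeeze": 25}}

```text
t: 11.4
tool_pos: [0.4356, -0.2724, 0.0389]
orientation: [2.45, 1.966, -0.0]
force: [-2.2, -0.7, 2.2]
opening: 0.0154
```

Run:
```python
from h import *
show()
c=cam("scene"); crop(c,180,170,110,110,5.5,"s15.png")
```

```text
t 11.4 p [ 0.4356 -0.2724  0.0389] yaw_y -0.2182 z [-1.e-04 -2.e-04 -1.e+00] F [-2.18 -0.68  2.19] M [ 0.07  0.43 -0.  ] op 0.0154 q [-0.658  0.014  1.877 -0.     1.25  -0.44 ]
```

View pics/s15.png

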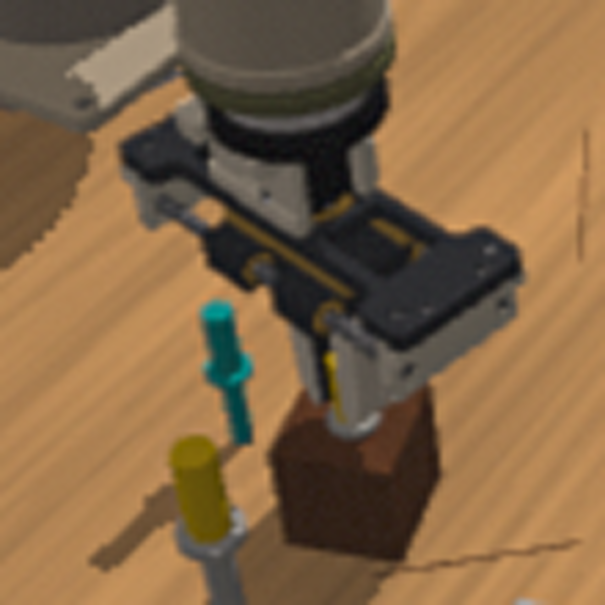

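Emit:
{"op": "move_arm", "data": {"series": [[0,0,-0.2,0,0,0,-0.9],[0,0,-0.5,0,0,0,-0.9],[0,0,-0.8,0,0,0,-0.9],[0,0,-1,0,0,0,-0.9],[0,0,-1,0,0,0,-0.9]]}}

```text
t: 11.95
tool_pos: [0.4378, -0.2737, 0.1422]
orientation: [2.445, 1.963, 0.003]
force: [0.2, 0.1, -1.1]
opening: 0.0153
```

Run:
```python
from h import *
show()
c=cam("scene"); crop(c,180,130,110,110,5.5,"s16.png")
c=cam("wrist"); im=cv2.resize(c["frame"][:,:,::-1],None,fx=4,fy=4,interpolation=cv2.INTER_CUBIC)
cv2.imwrite("pics/w16.png",im[600:1180,900:1640])
s=read_state()
print(plan([.46,-.18,s["tool_pos"][2]],-.21,st=s))
```

```text
t 11.95 p [ 0.4378 -0.2737  0.1422] yaw_y -0.218 z [ 0.0052 -0.0038 -1.    ] F [ 0.25  0.09 -1.15] M [-0.06 -0.05  0.02] op 0.0153 q [-0.658 -0.083  1.776  0.     1.443 -0.44 ]
[ 0.953  0.036 -0.     0.     0.    -0.003  0.   ]
```

View pics/s16.png

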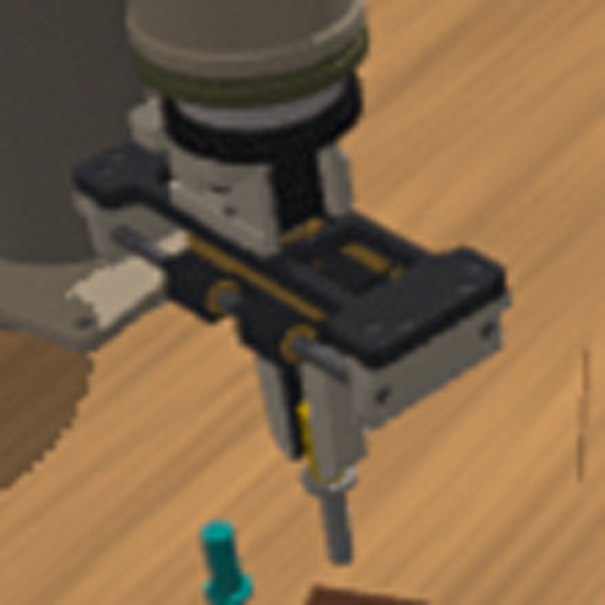

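View pics/w16.png

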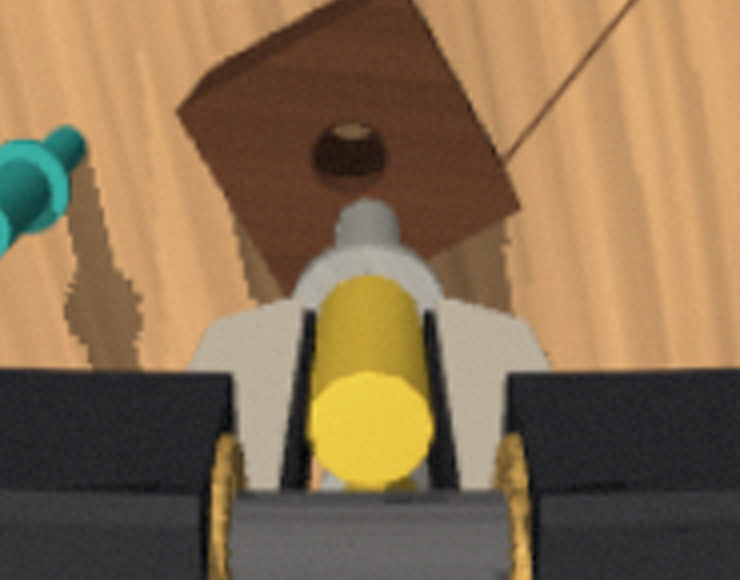

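Run:
```python
from h import *
c=cam("wrist"); s=read_state(); R0=R.from_rotvec(s["orientation"])
im=cv2.resize(c["frame"][:,:,::-1],None,fx=4,fy=4,interpolation=cv2.INTER_CUBIC)
cx=lambda U,V:(225+(U+.5)/4-.5,150+(V+.5)/4-.5)
P=atz(c,*cx(371,427),.209,True); print("head top",P,"tool",R0.inv().apply(P-s["tool_pos"]))
# predicted outlines for vertical pin under P
def circ(r,z,ctr):
    t=np.linspace(0,2*np.pi,60); return np.c_[ctr[0]+r*np.cos(t),ctr[1]+r*np.sin(t),np.full(60,z)]
zt=.209
for r,dz,col in [(.008,0,(255,0,0)),(.012,-.038,(0,255,0)),(.0048,-.09,(0,0,255)),(.006,-.0875,(0,0,255))]:
    for q in proj(c,circ(r,zt+dz,P),True): cv2.circle(im,tuple(int(v) for v in (q+.5)*4),1,col,-1)
cv2.imwrite("pics/w17.png",im[600:1180,900:1640])
```

```text
head top [ 0.43695102 -0.2689962   0.209     ] tool [ 0.00311444  0.00107494 -0.07189125]
```

View pics/w17.png

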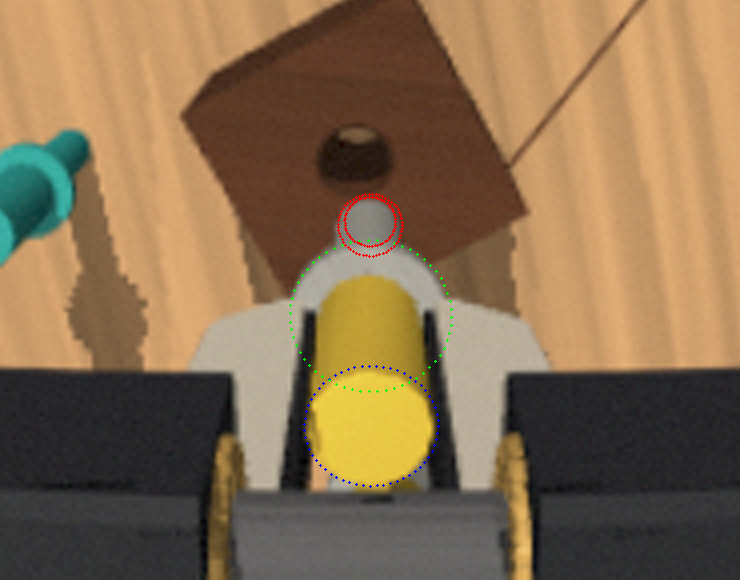

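Emit:
{"op": "move_arm", "data": {"series": [[0.35,0.07,-0.05,0,0,0,-0.9],[0.7,0.14,-0.05,0,0,0,-0.9],[1,0.2,-0.05,0,0,0,-0.9]]}}

```text
t: 12.4
tool_pos: [0.4762, -0.1772, 0.1415]
orientation: [-2.448, -1.964, 0.002]
force: [-0.4, -0.2, -1.3]
opening: 0.0152
```

Emit:
{"op": "move_arm", "data": {"series": [[0.35,0.07,0,0,0,0,-0.9],[0.7,0.14,0,0,0,0,-0.9],[1,0.2,0,0,0,0,-0.9]]}}

```text
t: 12.7
tool_pos: [0.5172, -0.0835, 0.1412]
orientation: [-2.447, -1.965, 0.003]
force: [0.3, 0.1, -0.3]
opening: 0.0154
```

Emit:
{"op": "move_arm", "data": {"series": [[0.35,0.07,0,0,0,0,-0.9],[0.65,0.14,0,0,0,0,-0.9],[0.8,0.17,0,0,0,0,-0.9],[0.8,0.17,0,0,0,0,-0.9]]}}

```text
t: 13.1
tool_pos: [0.5513, -0.0095, 0.1417]
orientation: [-2.446, -1.968, 0.003]
force: [0.3, -0.6, 0.2]
opening: 0.0155
```

```bash
cat > pin.py <<'E'
from h import *
import sys,pickle
def circ(r,z,ctr):
    t=np.linspace(0,2*np.pi,80); return np.c_[ctr[0]+r*np.cos(t),ctr[1]+r*np.sin(t),np.full(80,z)]
def ov(name,P,zt,hole=(.5602,.0103)):
    c=cam("wrist"); im=cv2.resize(c["frame"][:,:,::-1],None,fx=4,fy=4,interpolation=cv2.INTER_CUBIC)
    pickle.dump(c,open(name+".pkl","wb"))
    L=[(.007,.078,hole,(255,0,255))]
    if P is not None: L+=[(.008,zt,P,(255,0,0)),(.012,zt-.038,P,(0,255,0)),(.0048,zt-.09,P,(0,0,255))]
    for r,z,q0,col in L:
        for q in proj(c,circ(r,z,q0),True): cv2.circle(im,tuple(int(v) for v in (q+.5)*4),1,col,-1)
    cv2.imwrite("pics/"+name+".png",im[600:1180,900:1640])
E
python3 - <<'E'
from pin import *
show(); s=read_state(); R0=R.from_rotvec(s["orientation"])
P=s["tool_pos"]+R0.apply([.0031,.0011,0]); print(P)
ov("w18",P,s["tool_pos"][2]+.065)
E
```

```text
t 13.1 p [ 0.5513 -0.0095  0.1417] yaw_y -0.2156 z [-2.8e-03  6.0e-04 -1.0e+00] F [ 0.26 -0.59  0.2 ] M [-0.03 -0.03 -0.01] op 0.0155 q [-0.11   0.024  1.672  0.     1.449  0.105]
[ 0.55303277 -0.00667929  0.14172065]
```

View pics/w18.png

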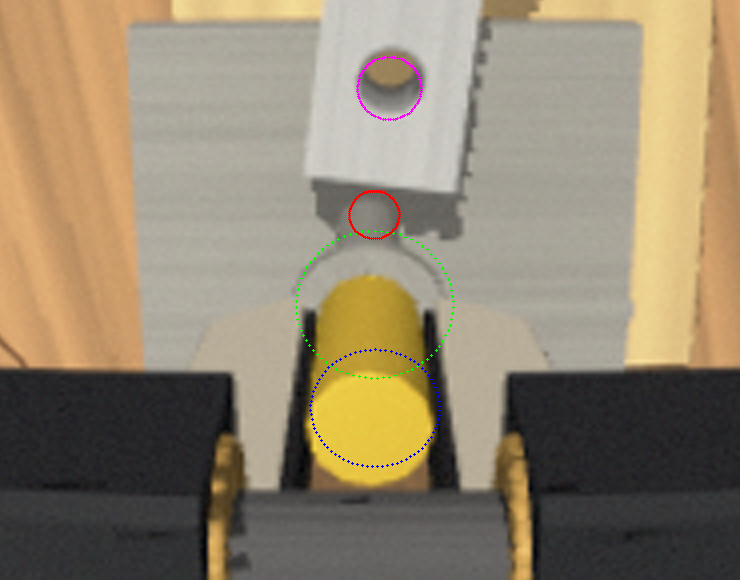

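Run:
```python
from pin import *
c=pickle.load(open("w18.pkl","rb"))
cx=lambda U,V:(225+(U+.5)/4-.5,150+(V+.5)/4-.5)
for zt in [.185,.19,.195,.2,.205,.21]:
    P=atz(c,*cx(371,427),zt,True)
    f=lambda r,z:(proj(c,circ(r,z,P),True)+.5)*4-.5-[900,600]
    h=f(.008,zt);fl=f(.012,zt-.038);n=f(.006,zt-.0875);n2=f(.0048,zt-.09)
    print(zt,P[:2].round(4),"head",h.min(0).round(),h.max(0).round(),"fl",fl.min(0).round(),fl.max(0).round(),"nose",n.min(0).round(),n.max(0).round(),n2.min(0).round())
im=cv2.resize(c["frame"][150:295,225:410,::-1],None,fx=4,fy=4,interpolation=cv2.INTER_CUBIC)
cv2.imwrite("pics/w18b.png",cv2.resize(im[130:560,230:520],None,fx=2,fy=1.39*1))
```

```text
0.185 [ 0.5498 -0.0191] head [316. 376.] [426. 476.] fl [302. 267.] [441. 396.] nose [343. 221.] [400. 276.] [349. 223.]
0.19 [ 0.5503 -0.0167] head [314. 375.] [428. 477.] fl [300. 263.] [442. 395.] nose [342. 217.] [400. 272.] [348. 219.]
0.195 [ 0.5508 -0.0144] head [312. 373.] [430. 479.] fl [298. 258.] [444. 394.] nose [342. 212.] [401. 269.] [348. 214.]
0.2 [ 0.5514 -0.0121] head [310. 371.] [432. 481.] fl [296. 253.] [446. 394.] nose [341. 207.] [402. 265.] [347. 210.]
0.205 [ 0.5519 -0.0098] head [308. 369.] [434. 483.] fl [294. 248.] [449. 393.] nose [340. 202.] [402. 262.] [347. 205.]
0.21 [ 0.5524 -0.0075] head [305. 367.] [437. 485.] fl [292. 243.] [451. 392.] nose [340. 197.] [403. 258.] [346. 200.]
```

Run:
```python
from pin import *
c=pickle.load(open("w18.pkl","rb"))
cv2.imwrite("pics/w18b.png",cv2.resize(c["frame"][160:275,285:360,::-1],None,fx=5,fy=5,interpolation=cv2.INTER_CUBIC))
```

```text
(no output)
```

View pics/w18b.png

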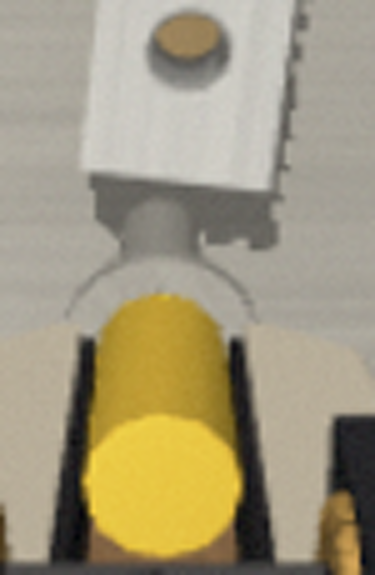

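Run:
```python
from pin import *
c=pickle.load(open("w18.pkl","rb"))
H=atz(c,322.4,169.6,.078,True); print("hole",H)
print(proj(c,circ(.007,.078,H),True).min(0),proj(c,circ(.007,.078,H),True).max(0),"obs",285+147/5,285+231/5,160+10/5,160+90/5)
P=np.array([.5521,-.0091]); d=np.r_[H[:2]-P,0]
s=read_state(); R0=R.from_rotvec(s["orientation"]); print("shift tool", R0.inv().apply(d)/.1)
```

```text
hole [0.56104332 0.01199695 0.078     ]
[314.44696305 161.72964736] [330.34476177 177.40016274] obs 314.4 331.2 162.0 178.0
shift tool [ 0.225251    0.04205193 -0.00024741]
```

Emit:
{"op": "move_arm", "data": {"series": [[0.12,0.02,0,0,0,0,-0.9],[0.22,0.04,0,0,0,0,-0.9],[0.22,0.04,0.15,0,0,0,-0.9],[0.22,0.04,0.25,0,0,0,-0.9],[0.22,0.04,0.25,0,0,0,-0.9]]}}

```text
t: 13.65
tool_pos: [0.5585, 0.0092, 0.1155]
orientation: [-2.448, -1.964, 0.006]
force: [0.1, -0.7, -0.6]
opening: 0.0155
```

Run:
```python
from pin import *
show()
c=cam("wrist"); pickle.dump(c,open("w19.pkl","wb"))
cv2.imwrite("pics/w19.png",cv2.resize(c["frame"][160:275,275:365,::-1],None,fx=5,fy=5,interpolation=cv2.INTER_CUBIC))
zt=.2065-.025
cx=lambda U,V:(225+(U+.5)/4-.5,150+(V+.5)/4-.5)
P=atz(c,*cx(371,427),zt,True); H=np.array([.5610,.0120,.078])
print("pin",P,"hole px",proj(c,[H],True),"nose px",proj(c,[[P[0],P[1],zt-.09]],True))
s=read_state(); R0=R.from_rotvec(s["orientation"]); print("shift tool", R0.inv().apply(np.r_[(H-P)[:2],0])/.1)
c=cam("scene"); crop(c,290,100,110,110,5.5,"s19.png")
```

```text
t 13.65 p [0.5585 0.0092 0.1155] yaw_y -0.2183 z [-4.7e-03  2.0e-04 -1.0e+00] F [ 0.06 -0.69 -0.55] M [ 0.03 -0.05  0.03] op 0.0155 q [-0.075  0.064  1.679 -0.     1.403  0.143]
pin [0.55947503 0.01015911 0.1815    ] hole px [[319.0715479  198.90056229]] nose px [[317.69944541 206.03914163]]
shift tool [ 2.12764839e-02  1.08973290e-02 -4.95048753e-05]
```

View pics/w19.png

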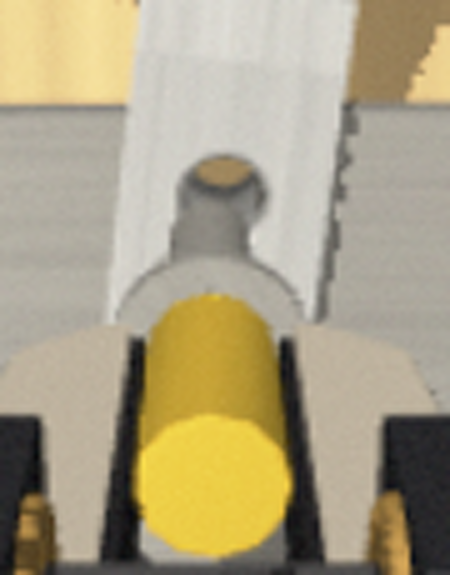

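View pics/s19.png

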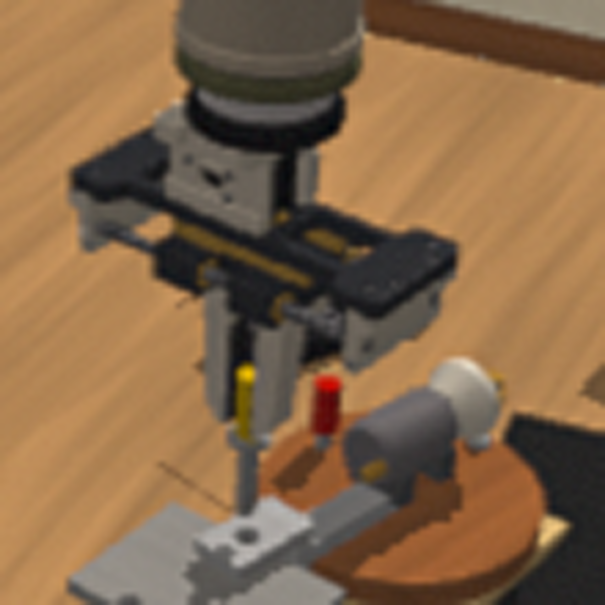

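Emit:
{"op": "move_arm", "data": {"series": [[0.02,0.01,0,0,0,0,-0.9],[0.02,0.01,0.06,0,0,0,-0.9],[0.02,0.01,0.06,0,0,0,-0.9],[0.02,0.01,0.06,0,0,0,-0.9]]}}

```text
t: 14.15
tool_pos: [0.5618, 0.0112, 0.1125]
orientation: [-2.45, -1.966, 0.0]
force: [-0.7, 0.1, 0.2]
opening: 0.0157
```

```bash
cat > chk.py <<'E'
from pin import *
import sys
tag=sys.argv[1]; zt=float(sys.argv[2])
show()
c=cam("wrist"); pickle.dump(c,open("w%s.pkl"%tag,"wb"))
cx=lambda U,V:(225+(U+.5)/4-.5,150+(V+.5)/4-.5)
P=atz(c,*cx(371,427),zt,True); H=np.array([.5610,.0120,.078])
im=cv2.resize(c["frame"][160:275,275:365,::-1],None,fx=5,fy=5,interpolation=cv2.INTER_CUBIC)
for r,z,q0,col in [(.007,.078,H,(255,0,255)),(.006,zt-.0875,P,(0,0,255)),(.012,zt-.042,P,(0,255,0))]:
    for q in proj(c,circ(r,z,q0),True):
        q=(q-[275,160]+.5)*5-.5; cv2.circle(im,tuple(int(v) for v in q),1,col,-1)
cv2.imwrite("pics/w%s.png"%tag,im)
s=read_state(); R0=R.from_rotvec(s["orientation"]); print("pin",P,"shift tool", R0.inv().apply(np.r_[(H-P)[:2],0])/.1)
c=cam("scene"); im=cv2.resize(c["frame"][150:230,300:400,::-1],None,fx=7,fy=7,interpolation=cv2.INTER_CUBIC)
cv2.imwrite("pics/s%s.png"%tag,im)
E
python3 chk.py 20 .1755
```

```text
t 14.15 p [0.5618 0.0112 0.1125] yaw_y -0.218 z [-3.e-04  0.e+00 -1.e+00] F [-0.68  0.11  0.2 ] M [-0.1  -0.1  -0.01] op 0.0157 q [-0.071  0.07   1.678 -0.     1.394  0.147]
pin [0.56223903 0.01075855 0.1755    ] shift tool [ 9.44001523e-03 -1.47825885e-02 -2.12949647e-07]
```

View pics/w20.png

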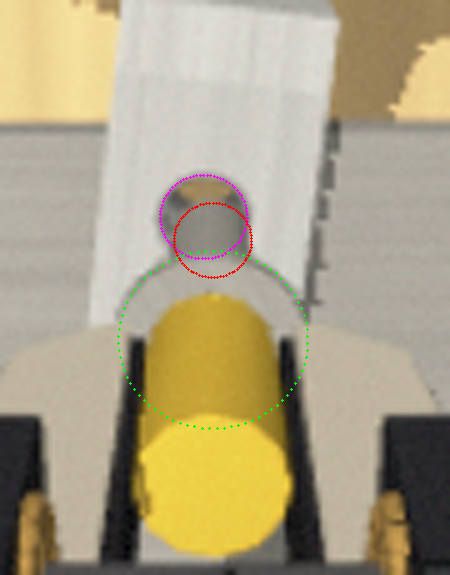

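View pics/s20.png

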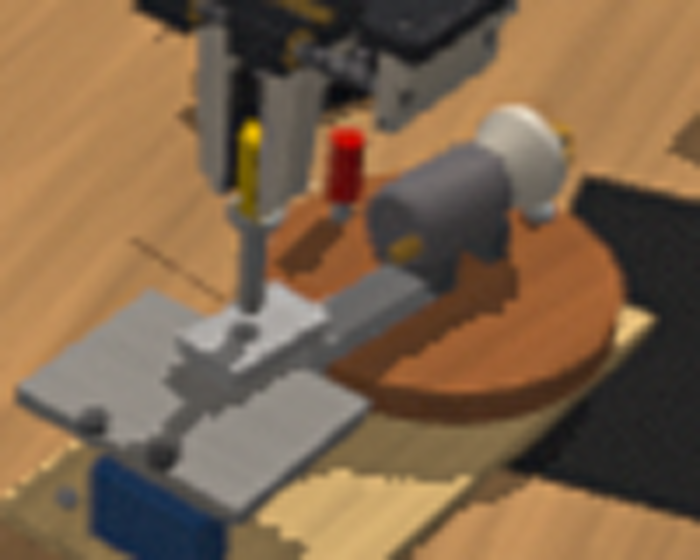

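Run:
```python
from pin import *
c=cam("scene")
f=lambda p:((proj(c,[p])-[300,150]+.5)*7-.5).round(1)
for z in (.0855,.081,.078): print(z,f([.5622,.0108,z]),f([.561,.012,z]))
f0=f([.561,.012,.078]); 
for d in ([.001,0,0],[0,.001,0],[0,0,.001]): print(f(np.array([.561,.012,.078])+d)-f0)
```

```text
0.0855 [[248.3 319.8]] [[247.  317.5]]
0.081 [[247.9 328.1]] [[246.6 325.7]]
0.078 [[247.6 333.6]] [[246.3 331.2]]
[[2.1 0.7]]
[[ 1.  -1.2]]
[[ 0.1 -1.8]]
```

Run:
```python
from pin import *
c=pickle.load(open("w20.pkl","rb"))
cv2.imwrite("pics/w20b.png",cv2.resize(c["frame"][185:235,300:335,::-1],None,fx=12,fy=12,interpolation=cv2.INTER_CUBIC))
for zt in (.1755,.178,.180,.182):
    P=atz(c,225+371.5/4-.5,150+427.5/4-.5,zt,True)
    f=lambda r,z:((proj(c,circ(r,z,P),True)-[300,185]+.5)*12-.5)
    for r,dz in ((.006,-.0875),(.0048,-.09),(.012,-.042)): a=f(r,zt+dz); print(zt,P[:2].round(4),r,a.min(0).round(),a.max(0).round())
H=[.561,.012]; a=((proj(c,circ(.007,.078,H),True)-[300,185]+.5)*12-.5); print("hole",a.min(0),a.max(0))
```

```text
0.1755 [0.5622 0.0108] 0.006 [119. 188.] [305. 367.]
0.1755 [0.5622 0.0108] 0.0048 [138. 196.] [286. 337.]
0.1755 [0.5622 0.0108] 0.012 [-14. 304.] [440. 729.]
0.178 [0.5625 0.0119] 0.006 [118. 180.] [306. 361.]
0.178 [0.5625 0.0119] 0.0048 [137. 188.] [286. 331.]
0.178 [0.5625 0.0119] 0.012 [-17. 295.] [443. 727.]
0.18 [0.5627 0.0128] 0.006 [117. 174.] [307. 356.]
0.18 [0.5627 0.0128] 0.0048 [137. 182.] [287. 327.]
0.18 [0.5627 0.0128] 0.012 [-20. 289.] [446. 726.]
0.182 [0.5629 0.0138] 0.006 [116. 167.] [308. 351.]
0.182 [0.5629 0.0138] 0.0048 [136. 176.] [288. 322.]
0.182 [0.5629 0.0138] 0.012 [-23. 282.] [448. 724.]
hole [ 85.37368138 121.0299707 ] [294.13676585 322.16491317]
```

View pics/w20b.png

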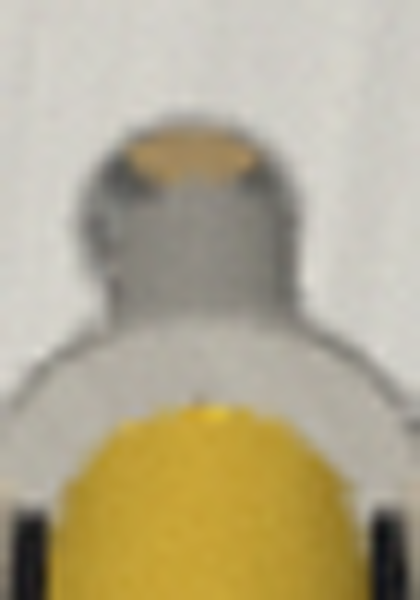

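Run:
```python
from pin import *
c=pickle.load(open("w20.pkl","rb")); s=read_state();R0=R.from_rotvec(s["orientation"])
for zn in (.0855,.088,.090,.092):
    # center of end from far arc: solve P with far arc row=183 , col center 200
    from scipy.optimize import fsolve
    def g(p):
        a=((proj(c,circ(.0055,zn+.0012,p),True)-[300,185]+.5)*12-.5); return [a.min(0)[1]-184,(a.min(0)[0]+a.max(0)[0])/2-200]
    p=fsolve(g,[.561,.012]); 
    def gh(p):
        a=((proj(c,circ(.007,.078,p),True)-[300,185]+.5)*12-.5); return [a.min(0)[1]-115,(a.min(0)[0]+a.max(0)[0])/2-190]
    h=fsolve(gh,[.561,.012])
    print(zn,p,h,"shift",R0.inv().apply(np.r_[h-p,0])*1000)
```

```text
0.0855 [0.56157666 0.01134351] [0.56110625 0.0123998 ] shift [ 9.29476367e-01 -6.87812616e-01 -1.45325692e-04]
0.088 [0.56172691 0.01199336] [0.56110625 0.0123998 ] shift [ 2.62513594e-01 -6.93902972e-01 -1.84724750e-04]
0.09 [0.56184712 0.01251323] [0.56110625 0.0123998 ] shift [-2.71056624e-01 -6.98775192e-01 -2.16243978e-04]
0.092 [0.56196733 0.01303311] [0.56110625 0.0123998 ] shift [-8.04626843e-01 -7.03647354e-01 -2.47763189e-04]
```

Emit:
{"op": "move_arm", "data": {"series": [[0,-0.007,0,0,0,0,-0.9],[0,-0.007,0.02,0,0,0,-0.9],[0,-0.007,0.05,0,0,0,-0.9],[0,-0.007,0.08,0,0,0,-0.9],[0,-0.007,0.11,0,0,0,-0.9],[0,-0.007,0.13,0,0,0,-0.9],[0,-0.007,0.15,0,0,0,-0.9],[0,-0.007,0.15,0,0,0,-0.9]]}}

```text
t: 15.1
tool_pos: [0.5611, 0.0112, 0.0972]
orientation: [-2.45, -1.966, 0.001]
force: [0.2, -0.3, -0.7]
opening: 0.0156
```

```bash
python3 chk.py 21 .163
```

```text
t 15.1 p [0.5611 0.0112 0.0972] yaw_y -0.2181 z [-5.e-04 -2.e-04 -1.e+00] F [ 0.18 -0.28 -0.68] M [-0.2  -0.08  0.02] op 0.0156 q [-0.071  0.081  1.695 -0.     1.366  0.147]
pin [0.56178461 0.01203646 0.163     ] shift tool [-2.05371209e-03 -7.58132056e-03  3.99302464e-06]
```

View pics/w21.png

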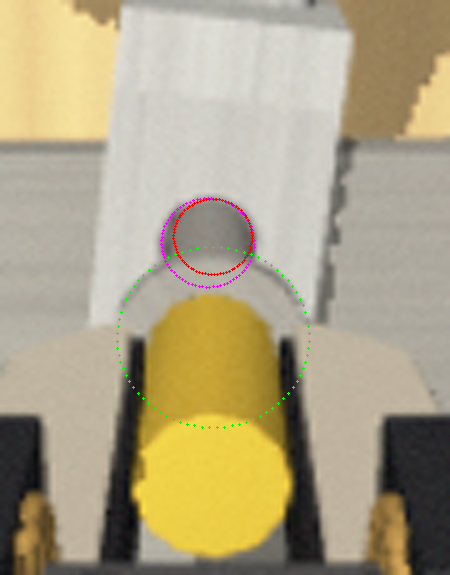

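View pics/s21.png

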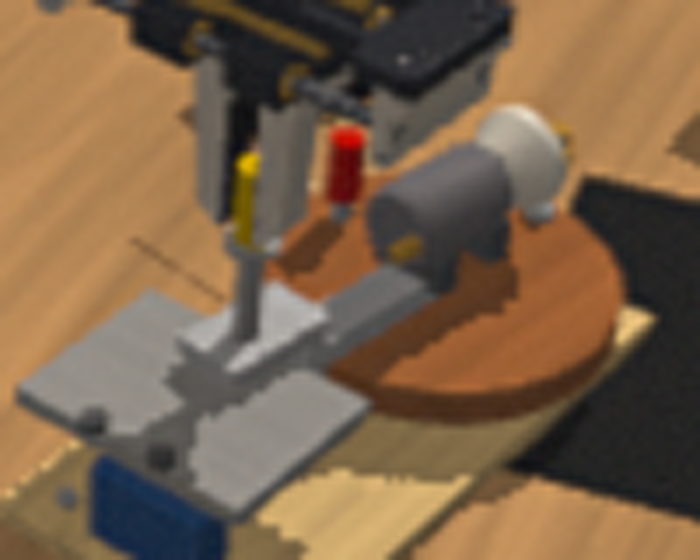

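Emit:
{"op": "move_arm", "data": {"series": [[0,-0.003,0.02,0,0,0,-0.9],[0,-0.003,0.04,0,0,0,-0.9],[0,-0.003,0.06,0,0,0,-0.9],[0,-0.003,0.08,0,0,0,-0.9],[0,-0.003,0.08,0,0,0,-0.9]]}}

```text
t: 15.7
tool_pos: [0.5609, 0.0113, 0.0892]
orientation: [-2.45, -1.966, 0.001]
force: [-0.1, -1.9, -1.7]
opening: 0.0154
```

```bash
python3 chk.py 22 .155; python3 -c "
from h import *
for i in range(2): show()"
```

```text
t 15.7 p [0.5609 0.0113 0.0892] yaw_y -0.2181 z [-3.e-04 -1.e-04 -1.e+00] F [-0.14 -1.93 -1.7 ] M [-0.45 -0.09 -0.04] op 0.0154 q [-0.071  0.087  1.704 -0.     1.351  0.147]
pin [0.5615543  0.01216663 0.155     ] shift tool [-2.82632021e-03 -5.05103863e-03  2.34880404e-06]
t 15.8 p [0.5609 0.0113 0.0893] yaw_y -0.2182 z [-4.e-04 -1.e-04 -1.e+00] F [-0.64 -1.56 -2.89] M [-0.43 -0.07 -0.03] op 0.0158 q [-0.071  0.087  1.704 -0.     1.351  0.147]
t 15.8 p [0.5609 0.0113 0.0893] yaw_y -0.2182 z [-4.e-04 -1.e-04 -1.e+00] F [-0.64 -1.56 -2.89] M [-0.43 -0.07 -0.03] op 0.0158 q [-0.071  0.087  1.704 -0.     1.351  0.147]
```

View pics/w22.png

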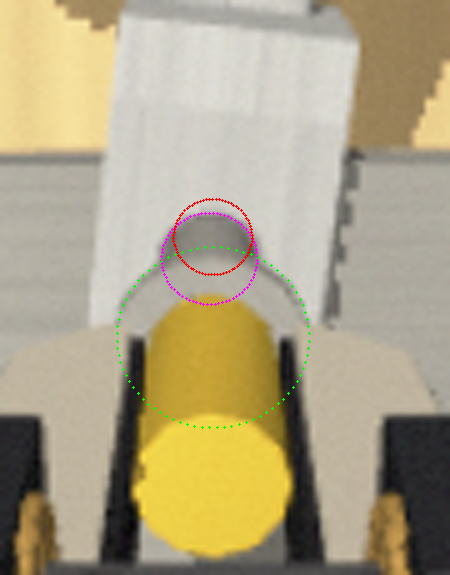

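View pics/s22.png

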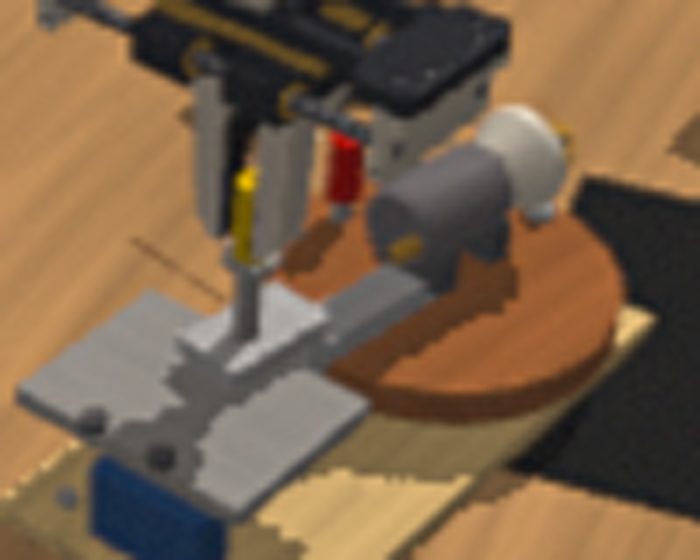

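Emit:
{"op": "move_arm", "data": {"series": [[-0.01,0,0,0,0,0,-0.9],[-0.01,0,0,0,0,0,-0.9],[-0.01,0,0.02,0,0,0,-0.9],[-0.01,0,0.03,0,0,0,-0.9]]}}

```text
t: 16.2
tool_pos: [0.5608, 0.0106, 0.0865]
orientation: [-2.45, -1.966, -0.0]
force: [-0.0, -0.3, 0.0]
opening: 0.0152
```

Run:
```python
from h import *
show()
c=cam("scene"); c=cam("top");show()
```

```text
t 16.2 p [0.5608 0.0106 0.0865] yaw_y -0.218 z [-0.e+00  2.e-04 -1.e+00] F [-0.   -0.34  0.02] M [-0.02 -0.05 -0.  ] op 0.0152 q [-0.073  0.089  1.707  0.     1.345  0.145]
t 16.3 p [0.5606 0.0105 0.0864] yaw_y -0.218 z [-4.e-04  2.e-04 -1.e+00] F [ 0.18  0.14 -0.94] M [-0.04 -0.08 -0.05] op 0.0157 q [-0.073  0.089  1.707  0.     1.345  0.145]
```

Emit:
{"op": "move_arm", "data": {"series": [[0,0,0.015,0,0,0,-0.9],[0,0,0.03,0,0,0,-0.9],[0,0,0.045,0,0,0,-0.9]]}}

```text
t: 16.6
tool_pos: [0.5607, 0.0105, 0.082]
orientation: [-2.45, -1.966, 0.0]
force: [-0.4, 0.2, -0.0]
opening: 0.0156
```

Run:
```python
from h import *
show()
```

```text
t 16.6 p [0.5607 0.0105 0.082 ] yaw_y -0.2181 z [-2.e-04  1.e-04 -1.e+00] F [-0.4   0.23 -0.01] M [-0.01  0.06 -0.  ] op 0.0156 q [-0.073  0.094  1.711  0.     1.337  0.145]
```

Emit:
{"op": "move_arm", "data": {"series": [[0,0,0.015,0,0,0,-0.9],[0,0,0.03,0,0,0,-0.9],[0,0,0.045,0,0,0,-0.9]]}}

```text
t: 16.9
tool_pos: [0.5607, 0.0105, 0.0774]
orientation: [-2.45, -1.966, 0.0]
force: [-1.1, 0.6, -0.0]
opening: 0.0153
```

```bash
python3 chk.py 23 .143
```

```text
t 16.9 p [0.5607 0.0105 0.0774] yaw_y -0.2181 z [-3.e-04  0.e+00 -1.e+00] F [-1.08  0.56 -0.03] M [0.01 0.22 0.02] op 0.0153 q [-0.073  0.098  1.715  0.     1.329  0.145]
pin [0.56132801 0.01119074 0.143     ] shift tool [ 7.19135038e-03 -4.95320183e-03  2.05772875e-06]
```

View pics/s23.png

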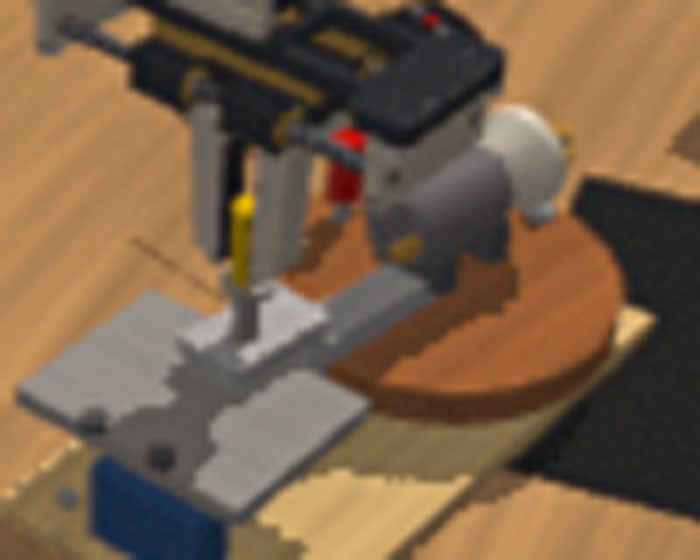

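Emit:
{"op": "move_arm", "data": {"series": [[0,-0.007,0,0,0,0,-0.9],[0,-0.007,0.015,0,0,0,-0.9],[0,-0.007,0.03,0,0,0,-0.9],[0,-0.007,0.045,0,0,0,-0.9]]}}

```text
t: 17.4
tool_pos: [0.5601, 0.0106, 0.073]
orientation: [2.45, 1.966, 0.0]
force: [-0.6, -0.3, -0.4]
opening: 0.0154
```

Run:
```python
from h import *
show()
```

```text
t 17.4 p [0.5601 0.0106 0.073 ] yaw_y -0.2181 z [ 1.e-04 -0.e+00 -1.e+00] F [-0.62 -0.26 -0.43] M [-0.06 -0.05  0.01] op 0.0154 q [-0.073  0.1    1.721 -0.     1.32   0.145]
```

Emit:
{"op": "move_arm", "data": {"series": [[0,-0.002,0.015,0,0,0,-0.9],[0,-0.002,0.03,0,0,0,-0.9],[0,-0.002,0.045,0,0,0,-0.9]]}}

```text
t: 17.7
tool_pos: [0.56, 0.0106, 0.0685]
orientation: [2.45, 1.966, 0.0]
force: [0.4, 0.9, -0.8]
opening: 0.0152
```

Run:
```python
from h import *
show()
```

```text
t 17.7 p [0.56   0.0106 0.0685] yaw_y -0.2181 z [ 1.e-04 -0.e+00 -1.e+00] F [ 0.35  0.93 -0.76] M [-0.08 -0.11  0.02] op 0.0152 q [-0.073  0.104  1.725 -0.     1.312  0.145]
```

Emit:
{"op": "move_arm", "data": {"series": [[0,0,0.015,0,0,0,-0.9],[0,0,0.03,0,0,0,-0.9],[0,0,0.045,0,0,0,-0.9]]}}

```text
t: 18.0
tool_pos: [0.56, 0.0106, 0.064]
orientation: [2.45, 1.966, 0.0]
force: [0.8, -0.7, -0.5]
opening: 0.0156
```

```bash
python3 chk.py 24 .129
```

```text
t 18.0 p [0.56   0.0106 0.064 ] yaw_y -0.2181 z [ 1.e-04 -1.e-04 -1.e+00] F [ 0.8  -0.67 -0.55] M [-0.09 -0.1   0.05] op 0.0156 q [-0.073  0.109  1.729 -0.     1.304  0.145]
pin [0.56054639 0.01105427 0.129     ] shift tool [ 1.02147183e-02  2.38244398e-03 -9.61595662e-07]
```

View pics/s24.png

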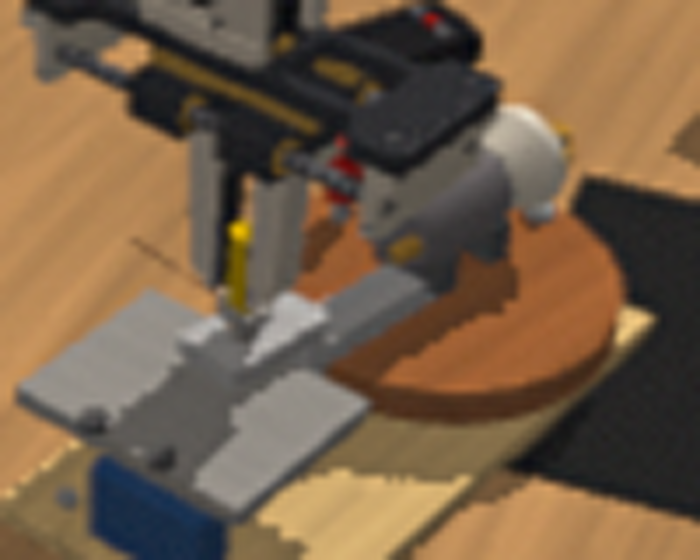

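View pics/w24.png

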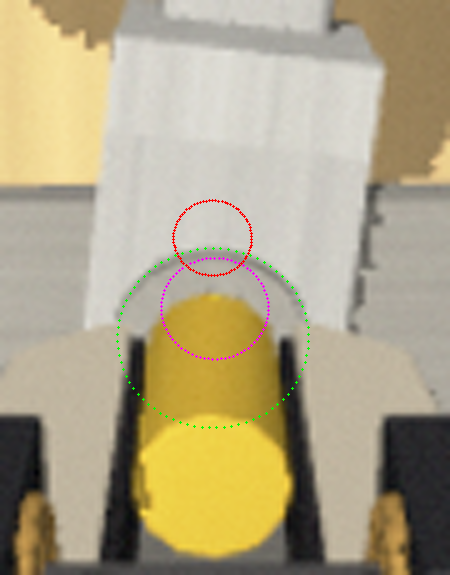

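Emit:
{"op": "move_arm", "data": {"series": [[0,0,0.015,0,0,0,-0.9],[0,0,0.03,0,0,0,-0.9],[0,0,0.045,0,0,0,-0.9],[0,0,0.06,0,0,0,-0.9]]}}

```text
t: 18.5
tool_pos: [0.56, 0.0106, 0.058]
orientation: [2.45, 1.967, 0.0]
force: [0.1, -1.0, 0.1]
opening: 0.0152
```

Emit:
{"op": "move_arm", "data": {"series": [[0,0,0.01,0,0,0,-0.9],[0,0,0.02,0,0,0,-0.9],[0,0,0.025,0,0,0,-0.9]]}}

```text
t: 18.8
tool_pos: [0.5599, 0.0106, 0.0556]
orientation: [-2.45, -1.967, 0.0]
force: [0.2, -0.6, 0.2]
opening: 0.0151
```

Emit:
{"op": "move_arm", "data": {"series": [[0,0,0.005,0,0,0,-0.9],[0,0,0.01,0,0,0,-0.9],[0,0,0.015,0,0,0,-0.9],[0,0,0.02,0,0,0,-0.9]]}}

```text
t: 19.2
tool_pos: [0.5599, 0.0106, 0.0536]
orientation: [2.45, 1.967, 0.0]
force: [0.4, -0.2, -0.8]
opening: 0.0156
```

```bash
python3 chk.py 25 .120
```

```text
t 19.2 p [0.5599 0.0106 0.0536] yaw_y -0.218 z [ 1.e-04  0.e+00 -1.e+00] F [ 0.43 -0.19 -0.81] M [-0.14 -0.1   0.01] op 0.0156 q [-0.073  0.12   1.737  0.     1.284  0.145]
pin [0.56065508 0.01174944 0.12      ] shift tool [3.19246547e-03 2.82547442e-03 2.60487616e-08]
```

View pics/s25.png

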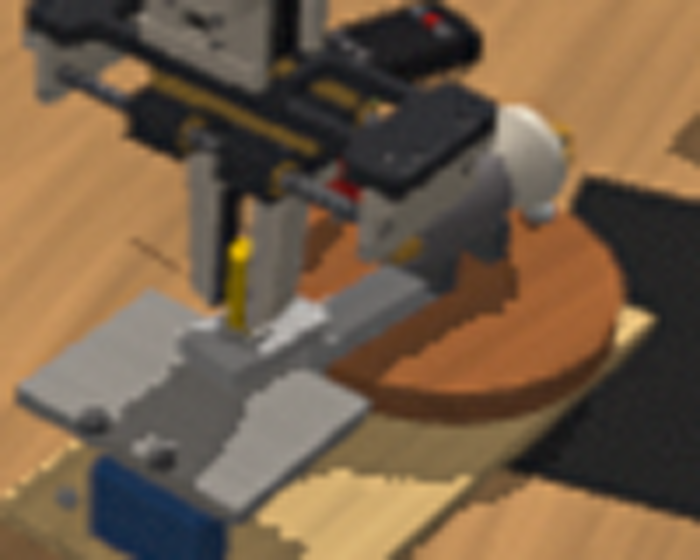

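Emit:
{"op": "move_arm", "data": {"series": [[0,0,0.005,0,0,0,-0.9],[0,0,0.01,0,0,0,-0.9]]}}

```text
t: 19.5
tool_pos: [0.56, 0.0106, 0.0529]
orientation: [2.45, 1.966, 0.0]
force: [-1.1, -0.7, 4.2]
opening: 0.0154
```

Emit:
{"op": "move_arm", "data": {"series": [[0,0,0.005,0,0,0,-0.9],[0,0,0.01,0,0,0,-0.9]]}}

```text
t: 19.7
tool_pos: [0.5605, 0.0104, 0.0528]
orientation: [2.449, 1.966, 0.001]
force: [-3.7, -1.1, 12.3]
opening: 0.0156
```

Emit:
{"op": "move_arm", "data": {"series": [[0,0,-0.005,0,0,0,-0.9],[0,0,-0.005,0,0,0,-0.3],[0,0,-0.005,0,0,0,-0.3],[0,0,-0.005,0,0,0,-0.3],[0,0,-0.005,0,0,0,-0.3]]}}

```text
t: 20.2
tool_pos: [0.5596, 0.0107, 0.0518]
orientation: [-2.45, -1.966, 0.001]
force: [0.6, 0.4, 0.2]
opening: 0.0323
```

```bash
python3 chk.py 26 .120
```

```text
t 20.2 p [0.5596 0.0107 0.0518] yaw_y -0.218 z [-6.e-04  1.e-04 -1.e+00] F [0.58 0.38 0.19] M [-0.02 -0.1  -0.03] op 0.0323 q [-0.073  0.122  1.739  0.     1.282  0.145]
pin [0.56059581 0.01266499 0.12      ] shift tool [-5.61812248e-03  5.38465239e-03 -2.12277326e-06]
```

View pics/w26.png

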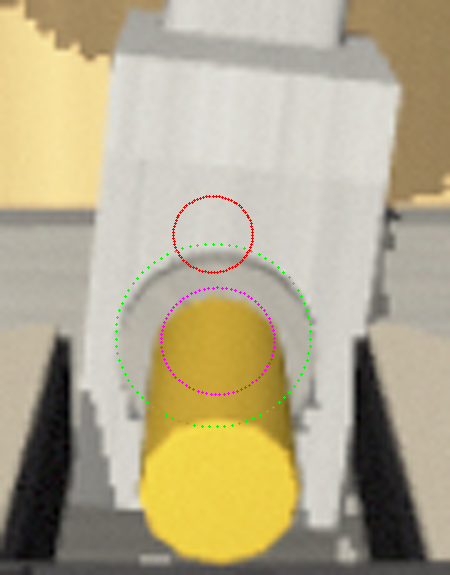

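View pics/s26.png

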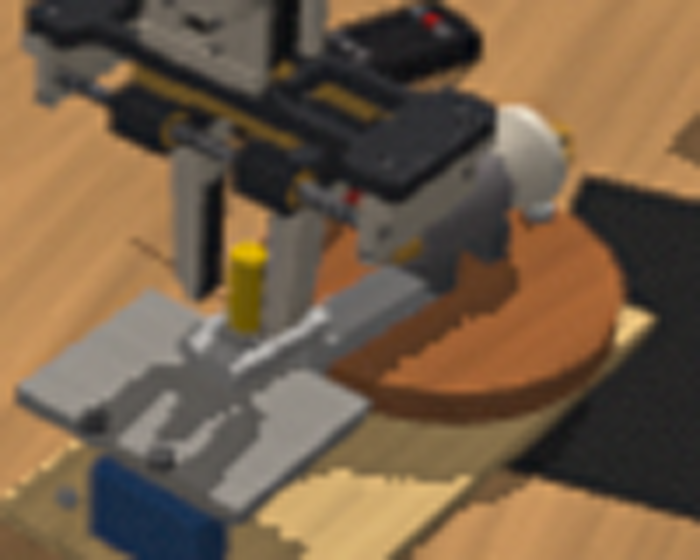

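Released and seated. I'll raise the gripper straight up and check again.

Emit:
{"op": "move_arm", "data": {"series": [[0,0,-0.2,0,0,0,-0.3],[0,0,-0.5,0,0,0,-0.3],[0,0,-0.9,0,0,0,-0.3],[0,0,-1,0,0,0,-0.3]]}}

```text
t: 20.7
tool_pos: [0.5626, 0.0105, 0.1574]
orientation: [2.446, 1.964, 0.008]
force: [0.0, -1.1, 0.6]
opening: 0.0326
```

Emit:
{"op": "move_arm", "data": {"series": [[-0.5,0,-0.3,0,0,0,-0.3],[-0.9,0,-0.3,0,0,0,-0.3],[-0.9,0,-0.3,0,0,0,-0.3]]}}

```text
t: 21.0
tool_pos: [0.5403, -0.082, 0.1835]
orientation: [2.452, 1.959, -0.0]
force: [-0.3, 0.6, -0.7]
opening: 0.0325
```

Run:
```python
from pin import *
show()
c=cam("wrist"); H=[.561,.012]
im=cv2.resize(c["frame"][60:200,250:400,::-1],None,fx=4.2,fy=4.2,interpolation=cv2.INTER_CUBIC)
for r,z,col in [(.012,.082,(0,255,0)),(.008,.120,(255,0,0)),(.012,.078,(0,0,255))]:
    for q in proj(c,circ(r,z,H),True):
        q=(q-[250,60]+.5)*4.2-.5; cv2.circle(im,tuple(int(v) for v in q),1,col,-1)
cv2.imwrite("pics/w27.png",im)
c=cam("scene"); crop(c,300,150,100,80,7,"s27.png"); 
cv2.imwrite("pics/s27f.png",c["frame"][:,:,::-1])
c=cam("top"); cv2.imwrite("pics/t27f.png",c["frame"][:,:,::-1])
```

```text
t 21.0 p [ 0.5403 -0.082   0.1835] yaw_y -0.2223 z [ 0.002  -0.0026 -1.    ] F [-0.26  0.59 -0.66] M [-0.03 -0.07 -0.03] op 0.0325 q [-0.243 -0.018  1.637 -0.002  1.52  -0.021]
```

View pics/w27.png

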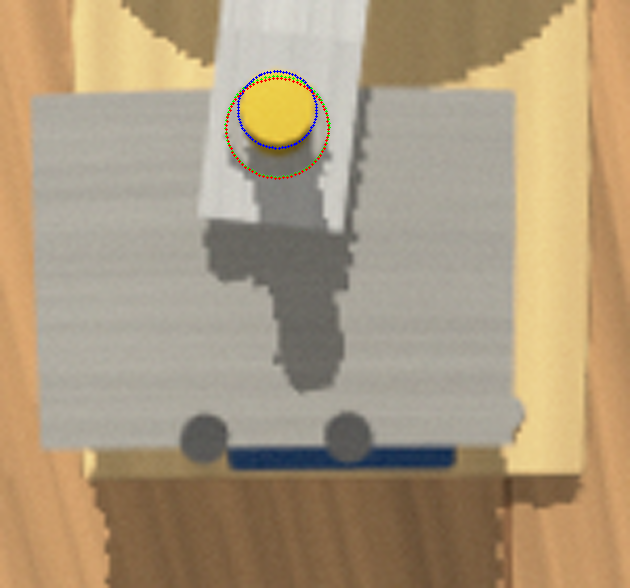

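View pics/s27.png

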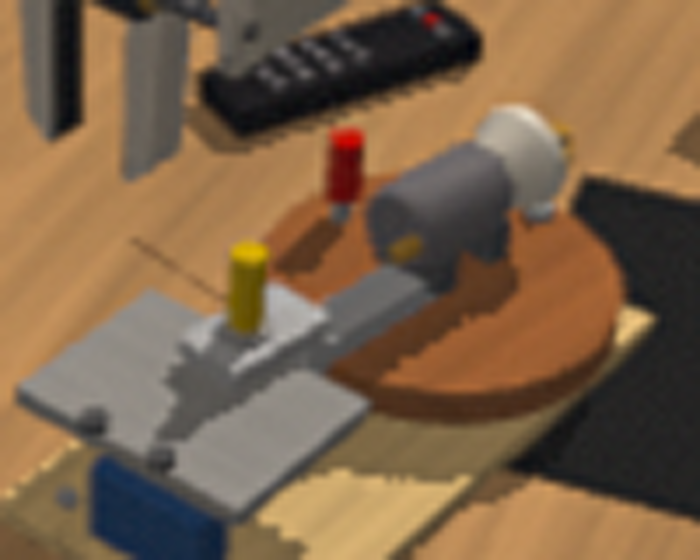

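View pics/t27f.png

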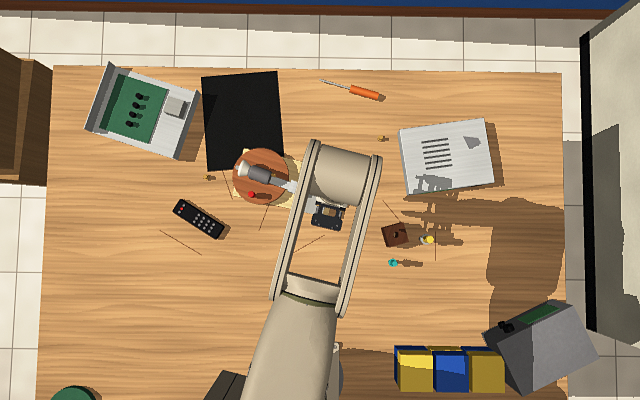

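Emit:
{"op": "move_arm", "data": {"series": [[0,0,0,0,0,0,-0.3],[0,0,0,0,0,0,-0.3],[0,0,0,0,0,0,-0.3]]}}

```text
t: 21.45
tool_pos: [0.5404, -0.0763, 0.1817]
orientation: [-2.448, -1.968, 0.0]
force: [0.0, 0.4, 0.5]
opening: 0.0327
```

Run:
```python
from h import *
show(); print(close_job())
```

```text
t 21.45 p [ 0.5404 -0.0763  0.1817] yaw_y -0.2166 z [-6.e-04  3.e-04 -1.e+00] F [0.02 0.44 0.52] M [-0.04 -0.01  0.04] op 0.0327 q [-0.234 -0.016  1.638  0.     1.52  -0.018]
the job is handed in; nothing more can be done
None
```

I swung the turntable round by its red knob until the fork was over the lug. I then took the smaller yellow pin from its stand, threaded it through both ears and the slot, let go, backed off and handed in at 21.5 s. No verdict was reported.

- **Slot:** I could see it in the wrist camera, about 16 mm to the jig −x side of the middle. I set the fork over it by sight, so the pin went in without a sideways search. I only eased it about 1 mm twice, when the side force rose to 1–2 N.
- **Seating:** The flange touched at the height I expected, and the highest force I read was about 12 N.
- **Final pictures:** The head's top lies within about 1 pixel of where a fully seated, upright pin should show. The gripper is clear and reads no force. Comparing top views by eye, the remote, chassis and connectors look unmoved; I did not measure them.

**What went wrong or disagreed:**
- **Tool height reading:** The cameras showed the fingertips about 35–40 mm higher than the reported height. Because of this my first grip on the knob closed above it and touched nothing. I corrected for it from then on.
- **Pin height:** The wrist-camera estimates disagreed with each other by a few millimetres, so I judged seating by touch.

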